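Load the gauge bed with a tray of bonded blocks

TASK

Set the thicker of the two white blocks lying loose on the bench flat into the empty front pocket of the aluminium tray. Then slide the loaded tray, front pocket first and keeping its other block in place, fully home into the slotted bed under the height gauge, press the gauge foot down until it rests on the block, hold it there for a second, and let it spring back up. Leave everything else on the bench where it is.

Things in the scene. Friction and masses are not known exactly. Their poses are not given: they have to be found in the camera images.
- tray: Aluminium tray on the bench: base plate 200 (x) x 96 (y) x 5 mm, origin at the centre of its underside, 0.36 kg. +x is its front, which enters the bed first. Two pockets with 4 mm walls, tops 13 mm above the underside: front (x = +66 mm, empty) and rear (x = -66 mm, loaded). The plate stands out 14 mm beyond the pocket walls on both long sides; these edges run in the bed's slots.
- front_pocket (a point): Centre of the floor of the tray's empty front pocket, 60 x 60 mm inside, floor 5 mm above the tray's underside; the tray's axes.
- handle (a point): Middle of the top edge of the tray's upright handle plate, between the pockets at tray x = -6 mm, 85 mm above the tray's underside; the plate is 36 mm long (tray x) and 10 mm thick (tray y): pinch it across its thickness. The tray's axes.
- thick_block: The thicker loose white block with a small dark dot on top, 56 x 56 x 36 mm, about 0.13 to 0.19 kg, origin at the centre of its underside. It stands on the bench in a row with the thin block and the tub, in any order.
- thin_block: The thinner loose white block with the same dot, 56 x 56 x 20 mm, origin at the centre of its underside; not needed, leave it alone.
- seated_block: White block 56 x 56 x 30 mm, 0.13 kg, origin at the centre of its underside, loose in the tray's rear pocket; it stays there.
- bed: Grey slotted bed with the height gauge, fixed; origin on the bench under the middle of the home position; +x is the slide-in direction (roughly world +y). Floor plate 6 mm thick, 124 mm wide, x = -135 to +110 mm. End stop face at x = +100 mm, 22 mm high. Behind it (x = 112 to 142 mm) a column 125 mm tall; its 30 mm wide arm, 100 to 126 mm up, reaches back to x = 57 mm.
- bed_mouth (a point): Middle of the slot entrance on the bed's floor, at bed x = -100 mm, the bed's axes. From here to x = +100 mm run the slots: side walls 100 mm apart, 9 mm high above the floor (tray edge 5 mm), covered by 6 mm lips 84 mm apart, tops 21 mm above the bench, so the tray must enter from this end. Flared walls, 21 mm high, up to 146 mm wide, lead in from 34 mm before it.
- tray_home (a point): Where the tray's origin lies when the tray is fully home against the end stop: on the bed's floor, 6 mm above the bench, with the bed's axes.
- gauge (a joint): Gauge plunger, m: height of its foot above the pocket floor of a tray that is home; 0.075 sprung up at rest, 0.036 when the foot rests on the thick block. Pressing its cap down lowers it against a spring (about 1.2 N at the top, about 3.5 N at the thick block); it returns up by itself when let go.
- gauge_cap (a point): Centre of the top face of the gauge's black round cap (28 mm across, 12 mm high), 72 mm along the bed's +x from tray_home, about 198 mm above the bench when up; moves straight down with the plunger; 159 mm above the bench when the foot (24 mm across) rests on the thick block.
- tub: Grey open plastic cup, 56 mm across, 60 mm tall, origin at the centre of its underside; leave it.
- can: Metal can, 54 mm across, 115 mm tall, standing beside the way into the bed, origin at the centre of its underside; leave it.
- tape: Roll of tape lying flat, 80 mm across, 25 mm high, beside the tray, origin at the centre of its underside; leave it.
- bottle: Small bottle, 40 mm across, 110 mm tall, standing beside the tray, origin at the centre of its underside; leave it.
- carton: Cardboard carton, 70 x 70 x 55 mm, beyond the bed, origin at the centre of its underside; leave it.

How it is judged:
By the outcome, as a careful person would: the job done as asked, in the order asked, and still so for the second after the job is handed in, with the robot touching nothing.
It also fails if it takes over 70 s, if anything falls off the work surface, if the arm or the gripper's body presses on something with over 40 N, if the wrist force passes 120 N, or if a joint passes its speed limit or range.

ROBOT

A 7-joint arm with a two-finger parallel gripper is mounted at the origin on the work surface. World frame = base frame: x ahead of the robot, y to its left, z up, the work surface at z = 0. Lengths are in mm, angles in rad, forces in N, time in s.
With the tool pointing down it reaches from about 425 to 875 mm from the base axis. Payload 8.4 kg.
Tool frame: the origin (TCP) lies on the mounting face of the last link; the fingertips stand 173 mm ahead of it and the grasp point (between the pads) lies 155 mm ahead of it; x points along the fingers, y is the direction in which the jaws open and shut, and the axes are right-handed (so a half turn about x gives the same grasp; the last joint's range is limited). The gripper opens to 85 mm and grips with 20 to 120 N. Pads are 22 mm wide; open, the fingers measure 114 mm over their backs; the gripper's body (76 mm by 85 mm) begins 54 mm behind the grasp point. The pads swing forward as they close: fully open they stand 13 mm farther back than shut.
Start: joints at [1.182, 0.333, 0.04, 1.465, -0.013, 1.343, -0.059], TCP at [185.723, -622.881, 404.708] pointing down, gripper open.
Joint ranges: [-2.58, 2.58], [-0.38, 2.09], [-1.3, 1.39], [0.25, 2.4], [-1.5, 4.64], [0.08, 2.09], [-2.65, 2.65]. Speed limits (rad/s): [2.22, 2.22, 2.79, 2.79, 3.14, 3.14, 3.14].

INTERFACE

Orientations are given as a 3x3 rotation matrix whose columns are the frame's x, y, z axes.
In Python, from station import state, grab_frame, camera_info, finish_job gives the robot as it stands.
- The arm moves only by the tool servo_tool, never from a script. Its argument "plan" is a list of rows, each an object with "angular": the turn, a rotation vector about the tool's x, y, z in degrees, a list of three; "linear": the shift along the tool's x, y, z in m, a list of three; "gripper": the opening in per cent of the stroke, from 0 (shut) to 100 (fully open). A call has 1 to 12 rows; each row shifts and turns the commanded pose from where the row before left it, along the tool's axes as they then stand; what a row does not reach is not made up. A row lasts 1/8 s, in which the tool goes at most 62.5 mm and 10.7 degrees, less where a joint would pass 70% of its speed; a pose out of reach is approached as far as the arm can. A call is refused whole if a number of a shift passes 0.0625 or a number of a turn 10.7, either way. A call with a gripper value outside its range is refused whole. The fingers move at their own pace and stop on an object; the grip force is fixed at half the most. Time passes only in rows, so rows that do not move let the fingers close. It gives the time, the measured TCP pose, the force and the opening at its end, in the units of the state.
- state(): the state, without advancing time (a new reading comes with each control period).
- grab_frame(name): name is "scene" or "top" or "wrist"; returns the picture (420x560x3 uint8, red, green, blue); there is no depth.
- camera_info(name): a dict with "fx", "fy", "cx", "cy" (pixels), "D" ([k1, k2, p1, p2, k3] as OpenCV has them; the pictures are not rectified), "extrinsics" (4x4, takes a point from world to camera coordinates). Camera axes: x right, y up, looking along -z (the intrinsics and any distortion apply to the point x, -y, -z); pixel columns grow to the right and rows downward; lengths in mm; the calibration is good to about 2 mm. A picture is of the moment at which its call begins: read the wrist's pose just before it. camera_info takes no time and is no camera call; for the wrist camera it gives the pose at the moment of the call.
- finish_job(): hands the job in, once; it reports no verdict.
The state is a dict: "time_s": time; "joint_pos": joint angles; "joint_velocities": joint speeds; "tau": joint torques, N m; "ee_pos": TCP position; "eef_rot": TCP orientation; "contact_force": force on the tool from outside, world axes, zero at the start; "ft_torque": the same for the moment, N m; "finger_gap": finger opening in mm.
Only numpy, scipy, OpenCV 4.12 (cv2) and the standard library are available. Lean on these libraries where they do the work, as an engineer would, in place of code of your own. Each camera call takes 0.05 s, during which the arm holds its last target. There are 200 camera calls.

## Working session

There is one attempt and no reset: what is moved stays moved. The work goes in short steps, Python scripts to look and compute and a tool call to move; the robot and the scene stay as the last step left them, time stands still between calls to the robot, and variables do not carry over. Pictures are saved under pics/ and viewed, about 8 in all and at most 12, crops included, and the job is handed in when it is done.

Besides the shell and the picture viewer there is one more tool, called after "Emit:" in YAML: its name, and indented under it one key for each argument. servo_tool: Moves the arm, as the interface text tells. Its arguments: {"type":"object","properties":{"plan":{"type":"array","items":{"type":"object","properties":{"angular":{"type":"array","items":{"type":"number"}},"linear":{"type":"array","items":{"type":"number"}},"gripper":{"type":"number"}}}}},"required":["plan"]}

```bash
ls; mkdir -p pics
python3 - <<'E'
from station import *
import cv2,numpy as np
s=state(); print({k:np.round(v,3).tolist() for k,v in s.items()})
for n in ("scene","top"):
    c=camera_info(n); print(n,{k:np.round(v,3).tolist() for k,v in c.items()})
    f=grab_frame(n); cv2.imwrite(f"pics/{n}0.png",f[:,:,::-1]);
E
```

```text
pics
{'time_s': 0.0, 'joint_pos': [1.182, 0.334, 0.04, 1.466, -0.013, 1.343, -0.059], 'joint_velocities': [0.0, -0.002, -0.001, -0.0, 0.001, -0.002, 0.001], 'tau': [-0.001, -65.854, 1.365, -40.556, 0.016, 0.013, -0.0], 'ee_pos': [185.685, -622.728, 403.828], 'eef_rot': [[-0.001, 0.286, -0.958], [0.001, -0.958, -0.286], [-1.0, -0.002, 0.0]], 'contact_force': [-0.209, 0.157, 0.322], 'ft_torque': [0.03, 0.008, 0.041], 'finger_gap': 85.134}
scene {'fx': 520.218, 'fy': 520.218, 'cx': 278.848, 'cy': 208.416, 'D': [0.052, 0.0, 0.0, 0.0, 0.0], 'extrinsics': [[-0.18, 0.984, -0.008, 181.089], [-0.678, -0.118, 0.725, 310.389], [0.712, 0.136, 0.688, -1842.988], [0.0, 0.0, 0.0, 1.0]]}
top {'fx': 502.58, 'fy': 502.58, 'cx': 276.218, 'cy': 211.56, 'D': [-0.004, 0.0, 0.0, 0.0, 0.0], 'extrinsics': [[0.03, -1.0, -0.001, -76.514], [0.999, 0.03, 0.037, -603.815], [-0.037, -0.003, 0.999, -1330.645], [0.0, 0.0, 0.0, 1.0]]}
```

Run:
```python
import cv2
for n in ("scene","top"):
    f=cv2.imread(f"pics/{n}0.png"); cv2.imwrite(f"pics/{n}0b.png",cv2.resize(f,(800,600),interpolation=cv2.INTER_CUBIC))
```

```text
(no output)
```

View pics/top0b.png

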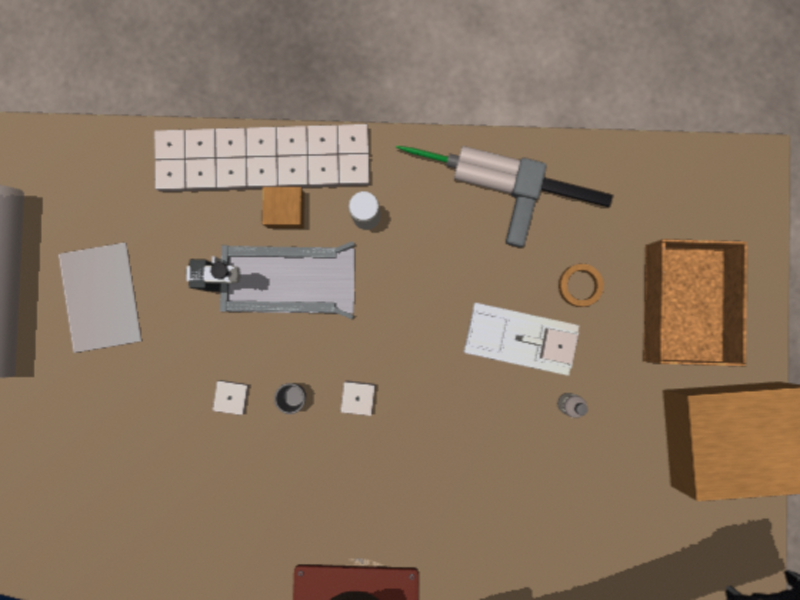

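View pics/scene0b.png

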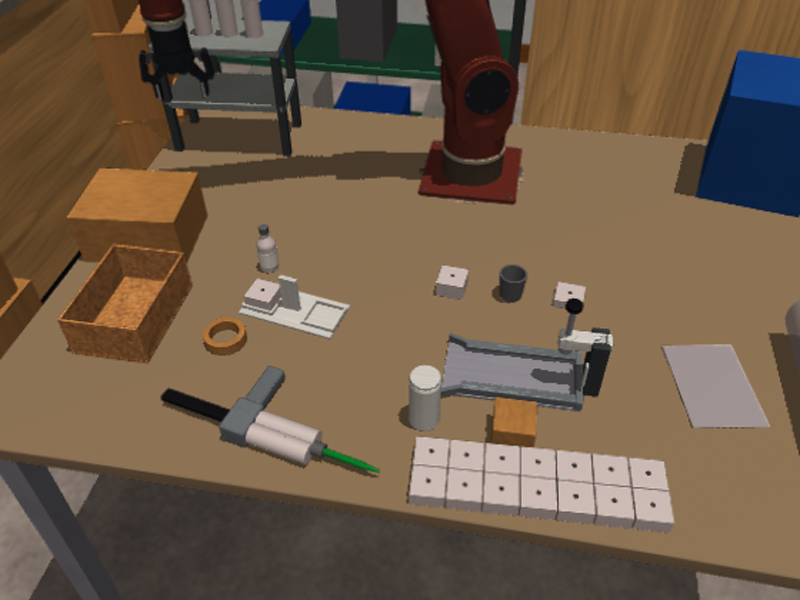

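The top view, in 800x600 pixels, shows:
- loose blocks at (230,398) and (358,398), with the tub between them at (290,398)
- the tray at (522,340), with its empty pocket toward the bed
- the bed, with its mouth at about (350,280)
- the gauge cap at about (219,270)

In the scene view the block nearer the tray, at (452,281), is the thicker one.

```bash
cat > h.py <<'E'
import numpy as np,cv2
from station import *
def cast(c,px,z):
    K=np.array([[c["fx"],0,c["cx"]],[0,c["fy"],c["cy"]],[0,0,1]]);E=np.array(c["extrinsics"])
    u=cv2.undistortPoints(np.array(px,float).reshape(-1,1,2),K,np.array(c["D"],float)).reshape(-1,2)
    d=np.c_[u[:,0],-u[:,1],-np.ones(len(u))]@E[:3,:3]
    o=-E[:3,:3].T@E[:3,3]
    return o+d*((z-o[2])/d[:,2])[:,None]
def proj(c,P):
    E=np.array(c["extrinsics"]);K=np.array([[c["fx"],0,c["cx"]],[0,c["fy"],c["cy"]],[0,0,1]])
    q=np.atleast_2d(P)@E[:3,:3].T+E[:3,3];q=q*[1,-1,-1]
    return cv2.projectPoints(q,np.zeros(3),np.zeros(3),K,np.array(c["D"],float))[0].reshape(-1,2)
def rect(mask,minarea=100):
    cs,_=cv2.findContours(mask.astype(np.uint8),cv2.RETR_EXTERNAL,cv2.CHAIN_APPROX_NONE)
    return [cv2.minAreaRect(k) for k in cs if cv2.contourArea(k)>minarea]
E
python3 - <<'E'
from h import *
f=cv2.imread("pics/top0.png"); c=camera_info("top")
hsv=cv2.cvtColor(f,cv2.COLOR_BGR2HSV)
m=((hsv[...,1]<60)&(hsv[...,2]>150)).astype(np.uint8)
m=cv2.morphologyEx(m,cv2.MORPH_CLOSE,np.ones((5,5)))
def box(name,x0,x1,y0,y1,z):
    mm=np.zeros_like(m); s=np.s_[int(y0*.7):int(y1*.7),int(x0*.7):int(x1*.7)]; mm[s]=m[s]
    for r in rect(mm):
        P=cast(c,cv2.boxPoints(r),z)[:,:2]
        e=[P[1]-P[0],P[2]-P[1]]
        print(name,"c",P.mean(0).round(1),"sides",np.round([np.hypot(*v) for v in e],1),"ang",np.round([np.degrees(np.arctan2(v[1],v[0])) for v in e],1))
box("A thick?",320,400,360,440,36); box("A z20",320,400,360,440,20);box("B thin?",190,270,360,440,20);box("B z36",190,270,360,440,36)
box("tray",440,600,290,385,5)
for n,p,z in [("can top",(363,205),115),("bottle",(575,407),100),("tape",(581,285),12),("cap",(219,270),198),("bed mouth flare",(354,244),21),("f2",(353,318),21),("bed lips endL",(222,247),21),("R",(222,312),21),("floorcorner",(356,250),6),("floor2",(355,312),6),("tub",(291,398),60),("carton",(282,206),55)]:
    print(n,cast(c,np.array(p)*.7,z)[0,:2].round(1))
E
```

```text
A thick? c [427.6   5.9] sides [55.1 56.5] ang [ -4.5 -94.6]
A z20 c [426.1   6.7] sides [55.7 57.2] ang [ -4.5 -94.6]
B thin? c [420.3 242.8] sides [55.7 56.5] ang [ -5.9 -96.3]
B z36 c [421.9 239.2] sides [55.1 55.9] ang [ -5.9 -96.3]
tray c [ 545.4 -297.8] sides [ 98.5 205.8] ang [ -11.  -100.8]
can top [768.9   1.5]
bottle [ 430.2 -376.9]
tape [ 648.6 -405.4]
cap [642.2 226. ]
bed mouth flare [711.6  20.7]
f2 [573.9  18.1]
bed lips endL [698.6 266.2]
R [577.6 261.4]
floorcorner [702.2  17.5]
floor2 [585.5  15.6]
tub [426.7 122.2]
carton [773.  151.7]
```

```bash
cat >> h.py <<'E'
from scipy.spatial.transform import Rotation as Ro
def go(p,yaw,n=None):
    """print total tool-axis shift/turn from measured pose to tcp p (mm), tool down, tool-y yaw (deg)"""
    s=state();R=np.array(s["eef_rot"]);d=np.array(p)-s["ee_pos"]
    y=np.radians(yaw);X=np.array([0,0,-1.]);Y=np.array([np.cos(y),np.sin(y),0]);T=np.c_[X,Y,np.cross(X,Y)]
    rv=Ro.from_matrix(R.T@T).as_rotvec(degrees=True)
    print("t",s["time_s"],"tcp",np.round(s["ee_pos"],1),"turn",rv.round(2),"yaw now",round(np.degrees(np.arctan2(R[1,1],R[0,1])),2),"world d",d.round(1))
    N=n or int(max(np.ceil(np.linalg.norm(d)/50),np.ceil(np.linalg.norm(rv)/10),1))
    # rows: shift applied in the tool axes as they then stand; turn spread evenly
    for i in range(N):
        Ri=R@Ro.from_rotvec(rv*i/N,degrees=True).as_matrix()
        print(i,"lin",(Ri.T@d/N/1000).round(4).tolist(),"ang",(rv/N).round(2).tolist())
E
python3 - <<'E'
from h import *
s=state();c=camera_info("wrist");E=np.array(c["extrinsics"]);R=np.array(s["eef_rot"])
print({k:np.round(v,2).tolist() for k,v in c.items() if k!="extrinsics"})
o=-E[:3,:3].T@E[:3,3];print("cam origin in tool",R.T@(o-s["ee_pos"]),"view dir in tool",R.T@(-E[2,:3]),"cam right in tool",R.T@E[0,:3])
go([470,-260,404],-10.8)
E
```

```text
{'fx': 356.35, 'fy': 356.35, 'cx': 279.05, 'cy': 209.85, 'D': [0.01, 0.0, 0.0, 0.0, 0.0]}
cam origin in tool [ 30.96042464   0.36770212 -78.13229226] view dir in tool [0.95240428 0.0011874  0.30483548] cam right in tool [-1.41257433e-03  9.99998868e-01  5.18135752e-04]
t 0.1 tcp [ 185.7 -622.7  403.9] turn [-6.26e+01 -4.00e-02  8.00e-02] yaw now -73.4 world d [2.843e+02 3.627e+02 1.000e-01]
0 lin [0.0, -0.0266, -0.0376] ang [-6.26, -0.0, 0.01]
1 lin [0.0, -0.0224, -0.0403] ang [-6.26, -0.0, 0.01]
2 lin [0.0, -0.0179, -0.0425] ang [-6.26, -0.0, 0.01]
3 lin [0.0, -0.0131, -0.0442] ang [-6.26, -0.0, 0.01]
4 lin [0.0, -0.0082, -0.0453] ang [-6.26, -0.0, 0.01]
5 lin [0.0, -0.0032, -0.046] ang [-6.26, -0.0, 0.01]
6 lin [-0.0, 0.0018, -0.0461] ang [-6.26, -0.0, 0.01]
7 lin [-0.0, 0.0068, -0.0456] ang [-6.26, -0.0, 0.01]
8 lin [-0.0, 0.0117, -0.0446] ang [-6.26, -0.0, 0.01]
9 lin [-0.0, 0.0165, -0.043] ang [-6.26, -0.0, 0.01]
```

Emit:
servo_tool:
  plan:
    - {"linear": [0, -0.03, -0.045], "angular": [-6.3, 0, 0], "gripper": 100}
    - {"linear": [0, -0.026, -0.048], "angular": [-6.3, 0, 0], "gripper": 100}
    - {"linear": [0, -0.02, -0.051], "angular": [-6.3, 0, 0], "gripper": 100}
    - {"linear": [0, -0.014, -0.053], "angular": [-6.3, 0, 0], "gripper": 100}
    - {"linear": [0, -0.008, -0.054], "angular": [-6.2, 0, 0], "gripper": 100}
    - {"linear": [0, -0.002, -0.054], "angular": [-6.2, 0, 0], "gripper": 100}
    - {"linear": [0, 0.004, -0.054], "angular": [-6.2, 0, 0], "gripper": 100}
    - {"linear": [0, 0.01, -0.053], "angular": [-6.2, 0, 0], "gripper": 100}
    - {"linear": [0, 0.016, -0.052], "angular": [-6.2, 0, 0], "gripper": 100}
    - {"linear": [0, 0.021, -0.05], "angular": [-6.2, 0, 0], "gripper": 100}
    - {"gripper": 100}
    - {"gripper": 100}

```text
invalid input
```

Run:
```python
from h import *
go([550,-240,404],-10.8)
```

```text
t 0.1 tcp [ 185.7 -622.7  403.9] turn [-6.26e+01 -4.00e-02  8.00e-02] yaw now -73.4 world d [3.643e+02 3.827e+02 1.000e-01]
0 lin [0.0, -0.0239, -0.0417] ang [-5.69, -0.0, 0.01]
1 lin [0.0, -0.0196, -0.0438] ang [-5.69, -0.0, 0.01]
2 lin [0.0, -0.0152, -0.0456] ang [-5.69, -0.0, 0.01]
3 lin [0.0, -0.0106, -0.0469] ang [-5.69, -0.0, 0.01]
4 lin [0.0, -0.0059, -0.0477] ang [-5.69, -0.0, 0.01]
5 lin [0.0, -0.0011, -0.048] ang [-5.69, -0.0, 0.01]
6 lin [-0.0, 0.0036, -0.0479] ang [-5.69, -0.0, 0.01]
7 lin [-0.0, 0.0084, -0.0473] ang [-5.69, -0.0, 0.01]
8 lin [-0.0, 0.013, -0.0462] ang [-5.69, -0.0, 0.01]
9 lin [-0.0, 0.0175, -0.0447] ang [-5.69, -0.0, 0.01]
10 lin [-0.0, 0.0219, -0.0428] ang [-5.69, -0.0, 0.01]
```

Emit:
servo_tool:
  plan:
    - {"linear": [0, -0.024, -0.042], "angular": [-5.7, 0, 0], "gripper": 100}
    - {"linear": [0, -0.02, -0.044], "angular": [-5.7, 0, 0], "gripper": 100}
    - {"linear": [0, -0.015, -0.046], "angular": [-5.7, 0, 0], "gripper": 100}
    - {"linear": [0, -0.011, -0.047], "angular": [-5.7, 0, 0], "gripper": 100}
    - {"linear": [0, -0.006, -0.048], "angular": [-5.7, 0, 0], "gripper": 100}
    - {"linear": [0, -0.001, -0.048], "angular": [-5.7, 0, 0], "gripper": 100}
    - {"linear": [0, 0.004, -0.048], "angular": [-5.7, 0, 0], "gripper": 100}
    - {"linear": [0, 0.008, -0.047], "angular": [-5.7, 0, 0], "gripper": 100}
    - {"linear": [0, 0.013, -0.046], "angular": [-5.7, 0, 0], "gripper": 100}
    - {"linear": [0, 0.0175, -0.045], "angular": [-5.7, 0, 0], "gripper": 100}
    - {"linear": [0, 0.022, -0.043], "angular": [-5.6, 0, 0], "gripper": 100}
    - {"linear": [0, 0, 0], "angular": [0, 0, 0], "gripper": 100}

```text
time_s: 1.6
ee_pos: [552.8, -234.4, 404.2]
eef_rot: [[0.0, 0.984, -0.18], [0.002, -0.18, -0.984], [-1.0, -0.0, -0.002]]
contact_force: [-0.1, -0.9, -0.1]
finger_gap: 85.4
```

Run:
```python
from h import *
import pickle
go([550,-240,404],-10.8,1)
c=camera_info("wrist");f=grab_frame("wrist");cv2.imwrite("pics/w1.png",f[:,:,::-1]);pickle.dump(c,open("w1.pkl","wb"))
```

```text
t 1.6 tcp [ 552.8 -234.4  404.2] turn [ 0.45 -0.14  0.01] yaw now -10.35 world d [-2.8 -5.6 -0.2]
0 lin [0.0002, -0.0018, 0.0061] ang [0.45, -0.14, 0.01]
```

View pics/w1.png

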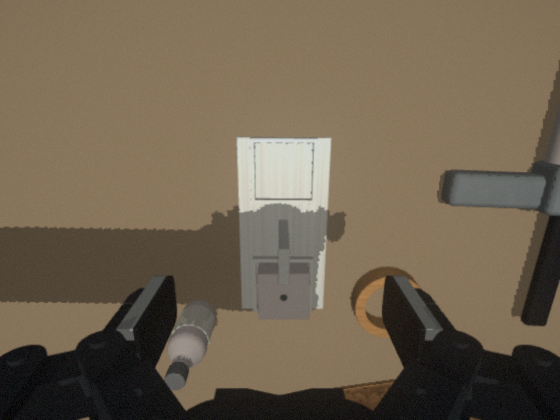

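The wrist view shows the tray with its front edge from (238,138) to (330,138). The empty pocket is at (284,170) and the handle top near (283,225). The bottle and tape lie clear on either side.

Run:
```python
from h import *
import pickle
c=pickle.load(open("w1.pkl","rb"));f=cv2.imread("pics/w1.png");hsv=cv2.cvtColor(f,cv2.COLOR_BGR2HSV)
for y in (170,230,290): print(y,[(x,hsv[y,x].tolist()) for x in (200,232,236,238,240,245,280,322,326,328,330,334)])
m=(hsv[...,1]<70)&(hsv[...,2]>45)
L=[];R=[]
for y in list(range(145,200)):
    x=np.where(m[y,215:350])[0]+215
    L.append((x.min()-.5,y));R.append((x.max()+.5,y))
F=[(x,np.where(m[120:200,x])[0].min()+119.5) for x in range(245,323)]
def fit(P,z):
    W=cast(c,P,z)[:,:2].astype(np.float32);vx,vy,x0,y0=cv2.fitLine(W,cv2.DIST_HUBER,0,.01,.01).ravel()
    if vy<0:vx,vy=-vx,-vy
    return np.array([vx,vy]),np.array([x0,y0]),W
ul,pl,_=fit(L,5);ur,pr,_=fit(R,5);uf,pf,_=fit(F,0)
ang=lambda u:np.degrees(np.arctan2(u[1],u[0]))
print("L",ang(ul),"R",ang(ur),"F",ang(uf))
u=ul+ur;u/=np.hypot(*u);n=np.array([-u[1],u[0]])
print("width",(pl-pr)@n,"yaw",ang(u),"F top fit",cast(c,F[39],0),cast(c,F[39],13))
fr=cast(c,F,0)[:,:2].mean(0); lat=((pl+pr)/2)@n
for a in (100,66,-6,0):
    s=fr@u-(100-a); print(a,(u*s+n*lat).round(1))
```

```text
170 [(200, [18, 80, 140]), (232, [17, 78, 143]), (236, [19, 72, 141]), (238, [32, 22, 193]), (240, [40, 18, 214]), (245, [26, 18, 211]), (280, [43, 16, 218]), (322, [25, 20, 213]), (326, [28, 16, 212]), (328, [30, 16, 208]), (330, [17, 71, 144]), (334, [18, 76, 138])]
230 [(200, [18, 82, 87]), (232, [18, 77, 86]), (236, [17, 73, 91]), (238, [18, 71, 93]), (240, [25, 26, 117]), (245, [24, 20, 125]), (280, [34, 19, 93]), (322, [23, 18, 125]), (326, [21, 31, 106]), (328, [18, 76, 91]), (330, [16, 81, 91]), (334, [16, 71, 94])]
290 [(200, [16, 86, 83]), (232, [16, 77, 86]), (236, [17, 79, 87]), (238, [16, 82, 87]), (240, [17, 75, 88]), (245, [27, 24, 118]), (280, [19, 31, 116]), (322, [22, 25, 187]), (326, [15, 76, 137]), (328, [17, 82, 137]), (330, [18, 80, 140]), (334, [16, 81, 138])]
L 79.45422 R 78.85503 F 169.62009
width 98.35429 yaw 79.154625 F top fit [[ 565.16113544 -197.71179194    0.        ]] [[ 565.22747017 -196.3221802    13.        ]]
100 [ 564.7 -197.4]
66 [ 558.3 -230.8]
-6 [ 544.8 -301.5]
0 [ 545.9 -295.6]
```

Run:
```python
from h import *
go([440,60,330],-4.5)
```

```text
t 1.65 tcp [ 551.5 -236.8  404.1] turn [-6.1  -0.06  0.05] yaw now -10.6 world d [-111.5  296.8  -74.1]
0 lin [0.0106, -0.0235, -0.0387] ang [-0.87, -0.01, 0.01]
1 lin [0.0106, -0.0229, -0.0391] ang [-0.87, -0.01, 0.01]
2 lin [0.0106, -0.0223, -0.0394] ang [-0.87, -0.01, 0.01]
3 lin [0.0106, -0.0217, -0.0398] ang [-0.87, -0.01, 0.01]
4 lin [0.0106, -0.0211, -0.0401] ang [-0.87, -0.01, 0.01]
5 lin [0.0106, -0.0204, -0.0404] ang [-0.87, -0.01, 0.01]
6 lin [0.0106, -0.0198, -0.0407] ang [-0.87, -0.01, 0.01]
```

Emit:
servo_tool:
  plan:
    - {"linear": [0.0106, -0.0235, -0.039], "angular": [-0.9, 0, 0], "gripper": 100}
    - {"linear": [0.0106, -0.023, -0.039], "angular": [-0.9, 0, 0], "gripper": 100}
    - {"linear": [0.0106, -0.022, -0.0395], "angular": [-0.9, 0, 0], "gripper": 100}
    - {"linear": [0.0106, -0.022, -0.04], "angular": [-0.9, 0, 0], "gripper": 100}
    - {"linear": [0.0106, -0.021, -0.04], "angular": [-0.9, 0, 0], "gripper": 100}
    - {"linear": [0.0106, -0.02, -0.04], "angular": [-0.8, 0, 0], "gripper": 100}
    - {"linear": [0.0106, -0.02, -0.04], "angular": [-0.8, 0, 0], "gripper": 100}
    - {"linear": [0, 0, 0], "angular": [0, 0, 0], "gripper": 100}
    - {"linear": [0, 0, 0], "angular": [0, 0, 0], "gripper": 100}
    - {"linear": [0, 0, 0], "angular": [0, 0, 0], "gripper": 100}

```text
time_s: 2.9
ee_pos: [440.2, 56.2, 330.7]
eef_rot: [[0.0, 0.996, -0.085], [-0.0, -0.085, -0.996], [-1.0, 0.0, 0.0]]
contact_force: [-0.4, -0.6, -0.5]
finger_gap: 85.4
```

Run:
```python
from h import *
import pickle
go([440,60,330],-4.5,1)
c=camera_info("wrist");f=grab_frame("wrist");cv2.imwrite("pics/w2.png",f[:,:,::-1]);pickle.dump(c,open("w2.pkl","wb"))
f=cv2.imread("pics/w2.png");hsv=cv2.cvtColor(f,cv2.COLOR_BGR2HSV)
m=((hsv[...,1]<45)&(hsv[...,2]>120)).astype(np.uint8)
m[330:]=0;m=cv2.morphologyEx(m,cv2.MORPH_CLOSE,np.ones((9,9)))
for r in rect(m,800):
    for z in (36,20):
        P=cast(c,cv2.boxPoints(r),z)[:,:2]; e=[P[1]-P[0],P[2]-P[1]]
        print(np.round(r[0]),z,"c",P.mean(0).round(1),np.round([np.hypot(*v) for v in e],1),np.round([np.degrees(np.arctan2(v[1],v[0])) for v in e],1))
```

```text
t 2.9 tcp [440.2  56.2 330.7] turn [-0.36  0.   -0.02] yaw now -4.86 world d [-0.2  3.8 -0.7]
0 lin [0.0007, -0.0005, -0.0038] ang [-0.36, 0.0, -0.02]
[269. 260.] 36 c [428.2   6.4] [53.8 53.7] [ -4.9 -93.7]
[269. 260.] 20 c [427.   -1.4] [57.1 57. ] [ -4.9 -93.7]
[248. 106.] 36 c [424.9 127. ] [55.4 58.6] [ -4.8 -94.4]
[248. 106.] 20 c [423.6 126.6] [58.8 62.1] [ -4.8 -94.4]
[502. 112.] 36 c [604.  101.3] [ 73.8 157.8] [ -5.4 -81.2]
[502. 112.] 20 c [613.6  99.3] [ 78.3 167.3] [ -5.4 -81.2]
```

View pics/w2.png

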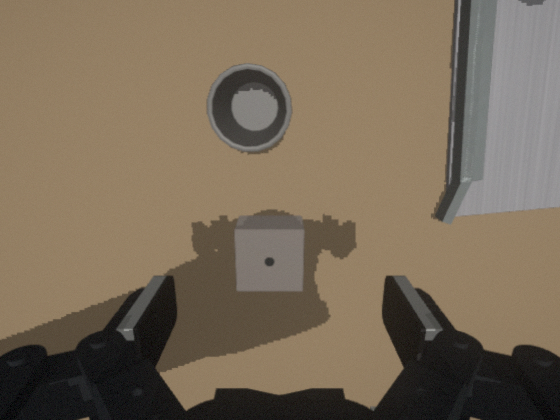

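The wrist view shows the block's top face centred on its dot at (269,261), with the tub at (250,107). The two views agree on the centre only at z=36 (an 8 mm mismatch at z=20), so this is the thick block, at about (428, 6), yaw -4.7°.

Run:
```python
from h import *
go([428,6.2,230],-4.7,3)
```

```text
t 2.95 tcp [440.2  56.4 330.6] turn [-0.14 -0.   -0.01] yaw now -4.84 world d [ -12.2  -50.2 -100.6]
0 lin [0.0335, -0.0026, 0.017] ang [-0.05, -0.0, -0.0]
1 lin [0.0335, -0.0027, 0.017] ang [-0.05, -0.0, -0.0]
2 lin [0.0335, -0.0027, 0.017] ang [-0.05, -0.0, -0.0]
```

Emit:
servo_tool:
  plan:
    - {"linear": [0.034, -0.003, 0.017], "angular": [-0.1, 0, 0], "gripper": 100}
    - {"linear": [0.034, -0.003, 0.017], "angular": [0, 0, 0], "gripper": 100}
    - {"linear": [0.033, -0.002, 0.017], "angular": [0, 0, 0], "gripper": 100}
    - {"linear": [0, 0, 0], "angular": [0, 0, 0], "gripper": 100}
    - {"linear": [0, 0, 0], "angular": [0, 0, 0], "gripper": 100}
    - {"linear": [0, 0, 0], "angular": [0, 0, 0], "gripper": 100}

```text
time_s: 3.7
ee_pos: [428.6, 8.1, 230.9]
eef_rot: [[0.002, 0.997, -0.08], [0.0, -0.08, -0.997], [-1.0, 0.002, -0.0]]
contact_force: [0.8, 0.8, -0.0]
finger_gap: 85.4
```

Run:
```python
from h import *
go([428,6.2,184],-4.7,2)
```

```text
t 3.7 tcp [428.6   8.1 230.9] turn [ 0.13 -0.01 -0.14] yaw now -4.57 world d [ -0.6  -1.9 -46.9]
0 lin [0.0235, -0.0003, 0.001] ang [0.07, -0.01, -0.07]
1 lin [0.0235, -0.0002, 0.001] ang [0.07, -0.01, -0.07]
```

Emit:
servo_tool:
  plan:
    - {"linear": [0.023, 0, 0.001], "angular": [0, 0, 0], "gripper": 100}
    - {"linear": [0.0235, 0, 0.001], "angular": [0, 0, 0], "gripper": 100}
    - {"linear": [0, 0, 0], "angular": [0, 0, 0], "gripper": 100}
    - {"linear": [0, 0, 0], "angular": [0, 0, 0], "gripper": 100}
    - {"linear": [0, 0, 0], "angular": [0, 0, 0], "gripper": 0}
    - {"linear": [0, 0, 0], "angular": [0, 0, 0], "gripper": 0}
    - {"linear": [0, 0, 0], "angular": [0, 0, 0], "gripper": 0}
    - {"linear": [0, 0, 0], "angular": [0, 0, 0], "gripper": 0}
    - {"linear": [0, 0, 0], "angular": [0, 0, 0], "gripper": 0}
    - {"linear": [0, 0, 0], "angular": [0, 0, 0], "gripper": 0}

```text
time_s: 4.95
ee_pos: [428.1, 5.5, 184.0]
eef_rot: [[0.001, 0.997, -0.08], [-0.0, -0.08, -0.997], [-1.0, 0.001, 0.0]]
contact_force: [-2.3, -0.6, 9.1]
finger_gap: 55.2
```

Run:
```python
from h import *
s=state();print(s["finger_gap"],np.round(s["ee_pos"],1),np.round(s["contact_force"],1))
go([428,6.2,184],-4.7,1)
```

```text
55.1988332700108 [428.1   5.5 184. ] [-2.3 -0.6  9.1]
t 4.95 tcp [428.1   5.5 184. ] turn [ 0.1   0.02 -0.08] yaw now -4.6 world d [-0.1  0.7 -0. ]
0 lin [0.0, -0.0001, -0.0006] ang [0.1, 0.02, -0.08]
```

Emit:
servo_tool:
  plan:
    - {"linear": [-0.03, 0, 0], "angular": [0, 0, 0], "gripper": 0}
    - {"linear": [-0.04, 0, 0], "angular": [0, 0, 0], "gripper": 0}
    - {"linear": [-0.016, 0, 0], "angular": [0, 0, 0], "gripper": 0}

```text
time_s: 5.32
ee_pos: [428.1, 5.6, 271.1]
eef_rot: [[0.003, 0.997, -0.08], [-0.001, -0.08, -0.997], [-1.0, 0.003, 0.0]]
contact_force: [0.2, -0.2, -1.1]
finger_gap: 54.9
```

Run:
```python
from h import *
print(state()["finger_gap"],state()["contact_force"])
go([558,-200,270],-10.8,6)
```

```text
54.918176799423854 [ 0.18873796 -0.21863617 -1.09289332]
t 5.325 tcp [428.1   5.6 271.1] turn [ 6.2   0.01 -0.18] yaw now -4.6 world d [ 129.9 -205.6   -1.1]
0 lin [0.0003, 0.0243, 0.0324] ang [1.03, 0.0, -0.03]
1 lin [0.0003, 0.0249, 0.032] ang [1.03, 0.0, -0.03]
2 lin [0.0002, 0.0255, 0.0315] ang [1.03, 0.0, -0.03]
3 lin [0.0002, 0.026, 0.0311] ang [1.03, 0.0, -0.03]
4 lin [0.0002, 0.0266, 0.0306] ang [1.03, 0.0, -0.03]
5 lin [0.0002, 0.0272, 0.0301] ang [1.03, 0.0, -0.03]
```

Emit:
servo_tool:
  plan:
    - {"linear": [0, 0.0245, 0.0325], "angular": [1.0, 0, 0], "gripper": 0}
    - {"linear": [0, 0.025, 0.032], "angular": [1.0, 0, 0], "gripper": 0}
    - {"linear": [0, 0.0255, 0.0315], "angular": [1.0, 0, 0], "gripper": 0}
    - {"linear": [0, 0.026, 0.031], "angular": [1.1, 0, 0], "gripper": 0}
    - {"linear": [0, 0.0265, 0.0305], "angular": [1.1, 0, 0], "gripper": 0}
    - {"linear": [0, 0.027, 0.03], "angular": [1.1, 0, 0], "gripper": 0}
    - {"linear": [0, 0, 0], "angular": [0, 0, 0], "gripper": 0}
    - {"linear": [0, 0, 0], "angular": [0, 0, 0], "gripper": 0}
    - {"linear": [0, 0, 0], "angular": [0, 0, 0], "gripper": 0}

```text
time_s: 6.45
ee_pos: [557.3, -198.7, 268.8]
eef_rot: [[-0.001, 0.982, -0.188], [0.0, -0.188, -0.982], [-1.0, -0.001, -0.0]]
contact_force: [-0.1, 0.7, -1.0]
finger_gap: 55.3
```

Run:
```python
from h import *
import pickle
go([557.7,-231.5,270],-10.8,1)
c=camera_info("wrist");f=grab_frame("wrist");cv2.imwrite("pics/w3.png",f[:,:,::-1]);pickle.dump(c,open("w3.pkl","wb"))
print(proj(c,[[545.6,-296.5,0],[564.5,-198,0],[557.9,-231.6,5]]).round())
```

```text
t 6.45 tcp [ 557.3 -198.7  268.8] turn [-0.01 -0.02  0.04] yaw now -10.81 world d [  0.4 -32.8   1.2]
0 lin [-0.0012, 0.0065, 0.0321] ang [-0.01, -0.02, 0.04]
[[288. 331.]
 [289. 209.]
 [288. 257.]]
```

View pics/w3.png

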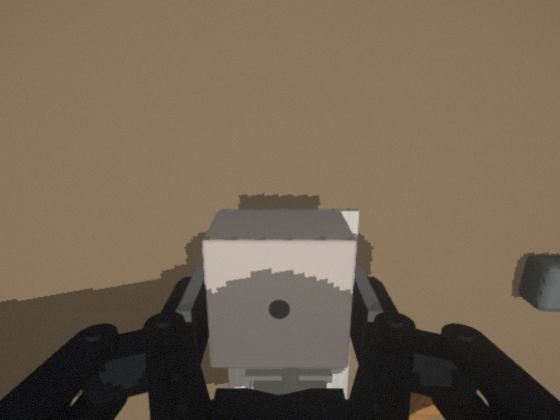

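Run:
```python
from h import *
import pickle
c=pickle.load(open("w3.pkl","rb"));f=cv2.imread("pics/w3.png");hsv=cv2.cvtColor(f,cv2.COLOR_BGR2HSV)
m=((hsv[...,2]<60)&(hsv[...,1]<255)).astype(np.uint8);m[:290]=0;m[330:]=0;m[:,:255]=0;m[:,305:]=0
M=cv2.moments(m,True);d=(M["m10"]/M["m00"],M["m01"]/M["m00"]);print("dot",d,cast(c,d,120.8).round(1))
r=cast(c,[(206,240),(356,240),(211,366),(350,366)],120.8);print("top face corners",r.round(1))
for y in (212,218,224,230,235):
    x=np.where(hsv[y,340:400,1]<50)[0]+340; print(y,x.min() if len(x) else 0,x.max() if len(x) else 0, cast(c,(x.max()+.5,y),5)[0].round(1))
x=[np.where(hsv[195:235,k,1]<50)[0].min()+194.5 for k in (346,350,354)];print(x,cast(c,[(350,x[1])],0).round(1))
u=np.array([np.cos(np.radians(79.2)),np.sin(np.radians(79.2))]);n=np.array([-u[1],u[0]])
print("predicted right edge @ y", [ (np.array([545.6,-296.5])-48*n+u*k).round(1).tolist() for k in (60,80,100)])
```

```text
dot (278.7442748091603, 309.0038167938931) [[ 557.5 -198.   120.8]]
top face corners [[ 537.5 -165.5  120.8]
 [ 589.7 -175.5  120.8]
 [ 526.  -218.6  120.8]
 [ 580.6 -229.1  120.8]]
212 340 358 [ 611.4 -207.6    5. ]
218 340 358 [ 610.9 -212.     5. ]
224 340 358 [ 610.3 -216.4    5. ]
230 340 357 [ 609.1 -220.7    5. ]
235 340 357 [ 608.6 -224.4    5. ]
[np.float64(208.5), np.float64(208.5), np.float64(208.5)] [[ 606.7 -205.8    0. ]]
predicted right edge @ y [[604.0, -246.6], [607.7, -226.9], [611.5, -207.3]]
```

Emit:
servo_tool:
  plan:
    - {"linear": [0, 0.0035, 0.0165], "angular": [0, 0, 0], "gripper": 0}
    - {"linear": [0, 0.0035, 0.0165], "angular": [0, 0, 0], "gripper": 0}
    - {"linear": [0.02, 0, 0], "angular": [0, 0, 0], "gripper": 0}
    - {"linear": [0.03, 0, 0], "angular": [0, 0, 0], "gripper": 0}
    - {"linear": [0.017, 0, 0], "angular": [0, 0, 0], "gripper": 0}
    - {"linear": [0, 0, 0], "angular": [0, 0, 0], "gripper": 0}
    - {"linear": [0, 0, 0], "angular": [0, 0, 0], "gripper": 0}
    - {"linear": [0, 0, 0], "angular": [0, 0, 0], "gripper": 0}
    - {"linear": [0, 0, 0], "angular": [0, 0, 0], "gripper": 0}

```text
time_s: 7.62
ee_pos: [558.5, -233.6, 202.8]
eef_rot: [[0.001, 0.982, -0.189], [-0.001, -0.189, -0.982], [-1.0, 0.001, 0.0]]
contact_force: [0.4, 0.2, -1.7]
finger_gap: 55.1
```

Run:
```python
from h import *
go([558,-232.1,189],-10.8,1)
s=camera_info("scene");p=proj(s,[558,-231,20])[0].round().astype(int);f=grab_frame("scene");print(p)
k=f[p[1]-60:p[1]+60,p[0]-80:p[0]+80,::-1];cv2.imwrite("pics/s1.png",cv2.resize(k,None,fx=5,fy=5,interpolation=cv2.INTER_CUBIC))
```

```text
t 7.625 tcp [ 558.5 -233.6  202.8] turn [-0.09  0.02 -0.07] yaw now -10.89 world d [ -0.5   1.5 -13.8]
0 lin [0.0138, -0.0008, -0.0014] ang [-0.09, 0.02, -0.07]
[227 218]
```

View pics/s1.png

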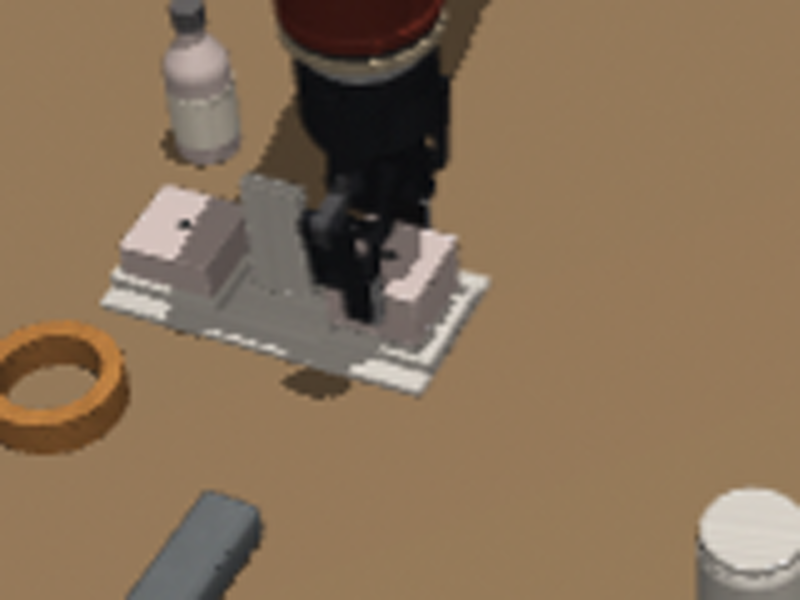

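The crop shows the held block over the empty pocket and square to it, with the handle clear. I'll correct 1.5 mm and lower it gently.

Emit:
servo_tool:
  plan:
    - {"linear": [0, -0.0008, -0.0014], "angular": [0, 0, 0], "gripper": 0}
    - {"linear": [0, 0, 0], "angular": [0, 0, 0], "gripper": 0}
    - {"linear": [0.004, 0, 0], "angular": [0, 0, 0], "gripper": 0}
    - {"linear": [0.004, 0, 0], "angular": [0, 0, 0], "gripper": 0}
    - {"linear": [0.003, 0, 0], "angular": [0, 0, 0], "gripper": 0}
    - {"linear": [0, 0, 0], "angular": [0, 0, 0], "gripper": 0}
    - {"linear": [0.0025, 0, 0], "angular": [0, 0, 0], "gripper": 0}
    - {"linear": [0, 0, 0], "angular": [0, 0, 0], "gripper": 0}
    - {"linear": [0, 0, 0], "angular": [0, 0, 0], "gripper": 0}

```text
time_s: 8.8
ee_pos: [557.9, -232.0, 189.2]
eef_rot: [[0.001, 0.982, -0.189], [-0.0, -0.189, -0.982], [-1.0, 0.001, 0.0]]
contact_force: [-2.9, 0.8, 5.2]
finger_gap: 54.7
```

Emit:
servo_tool:
  plan:
    - {"linear": [0, 0, 0], "angular": [0, 0, 0], "gripper": 100}
    - {"linear": [0, 0, 0], "angular": [0, 0, 0], "gripper": 100}
    - {"linear": [0, 0, 0], "angular": [0, 0, 0], "gripper": 100}
    - {"linear": [0, 0, 0], "angular": [0, 0, 0], "gripper": 100}
    - {"linear": [0, 0, 0], "angular": [0, 0, 0], "gripper": 100}
    - {"linear": [-0.03, 0, 0], "angular": [0, 0, 0], "gripper": 100}
    - {"linear": [-0.05, 0, 0], "angular": [0, 0, 0], "gripper": 100}
    - {"linear": [-0.05, 0, 0], "angular": [0, 0, 0], "gripper": 100}
    - {"linear": [-0.05, 0, 0], "angular": [0, 0, 0], "gripper": 100}
    - {"linear": [0, 0, 0], "angular": [0, 0, 0], "gripper": 100}
    - {"linear": [0, 0, 0], "angular": [0, 0, 0], "gripper": 100}
    - {"linear": [0, 0, 0], "angular": [0, 0, 0], "gripper": 100}

```text
time_s: 10.3
ee_pos: [557.3, -232.0, 367.0]
eef_rot: [[-0.002, 0.982, -0.189], [0.001, -0.189, -0.982], [-1.0, -0.002, -0.001]]
contact_force: [0.1, 0.6, 0.2]
finger_gap: 85.3
```

Run:
```python
from h import *
import pickle
c=camera_info("wrist");f=grab_frame("wrist");cv2.imwrite("pics/w4.png",f[:,:,::-1]);pickle.dump(c,open("w4.pkl","wb"))
go([600,60,404],0)
```

```text
t 10.35 tcp [ 557.4 -232.   367. ] turn [-10.9   -0.05   0.13] yaw now -10.9 world d [ 42.6 292.   37. ]
0 lin [-0.0061, -0.0022, -0.0491] ang [-1.82, -0.01, 0.02]
1 lin [-0.0061, -0.0007, -0.0492] ang [-1.82, -0.01, 0.02]
2 lin [-0.0061, 0.0009, -0.0492] ang [-1.82, -0.01, 0.02]
3 lin [-0.0061, 0.0024, -0.0491] ang [-1.82, -0.01, 0.02]
4 lin [-0.0062, 0.004, -0.049] ang [-1.82, -0.01, 0.02]
5 lin [-0.0062, 0.0055, -0.0489] ang [-1.82, -0.01, 0.02]
```

View pics/w4.png

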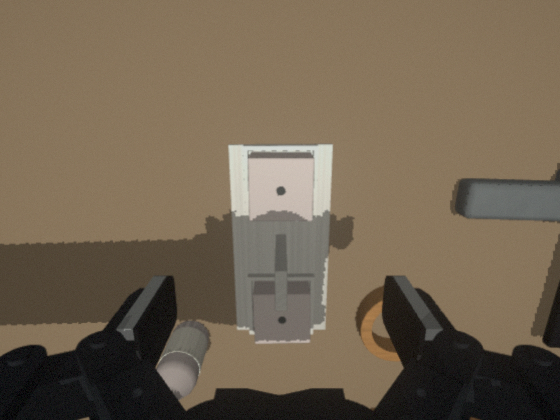

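The wrist view shows the thick block flat in the front pocket, dot at (281,190), and the seated block still in the rear one, dot at (282,320). Next I look at the bed.

Emit:
servo_tool:
  plan:
    - {"linear": [-0.012, 0.002, -0.05], "angular": [-1.8, 0, 0], "gripper": 100}
    - {"linear": [-0.014, 0.004, -0.05], "angular": [-1.8, 0, 0], "gripper": 100}
    - {"linear": [-0.014, 0.006, -0.05], "angular": [-1.8, 0, 0], "gripper": 100}
    - {"linear": [-0.014, 0.008, -0.05], "angular": [-1.8, 0, 0], "gripper": 100}
    - {"linear": [-0.014, 0.009, -0.05], "angular": [-1.8, 0, 0], "gripper": 100}
    - {"linear": [-0.014, 0.01, -0.05], "angular": [-1.8, 0, 0], "gripper": 100}
    - {"linear": [0, 0, 0], "angular": [0, 0, 0], "gripper": 100}
    - {"linear": [0, 0, 0], "angular": [0, 0, 0], "gripper": 100}
    - {"linear": [0, 0, 0], "angular": [0, 0, 0], "gripper": 100}
    - {"linear": [0, 0, 0], "angular": [0, 0, 0], "gripper": 100}

```text
time_s: 11.6
ee_pos: [629.9, 60.8, 450.2]
eef_rot: [[-0.001, 1.0, -0.004], [-0.0, -0.004, -1.0], [-1.0, -0.001, 0.0]]
contact_force: [0.1, 0.0, 0.6]
finger_gap: 85.5
```

Run:
```python
from h import *
import pickle
c=camera_info("wrist");f=grab_frame("wrist");cv2.imwrite("pics/w5.png",f[:,:,::-1]);pickle.dump(c,open("w5.pkl","wb"))
go([600,60,404],0,1)
k=pickle.load(open("w4.pkl","rb"));print(cast(k,[(281,190.5)],41).round(1), "rear dot",cast(k,[(282,320.5)],35).round(1))
```

```text
t 11.65 tcp [629.9  61.1 450.3] turn [-0.19  0.02  0.02] yaw now -0.19 world d [-29.9  -1.1 -46.3]
0 lin [0.0463, -0.0299, 0.0012] ang [-0.19, 0.02, 0.02]
[[ 558.7 -231.8   41. ]] rear dot [[ 534.6 -363.2   35. ]]
```

View pics/w5.png

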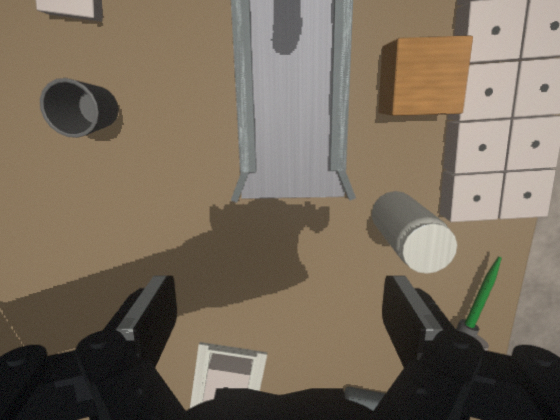

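The bed view shows:
- the lip inner edges near columns 252 and 332
- the mouth at about row 170, with the flares ending at (237,198) and (352,197)
- the can at about (415,230)
- the tray's front at about (230,350)

Run:
```python
from h import *
import pickle
f=cv2.imread("pics/w5.png").astype(int)
for y in (100,150):
    print(y,"L",[f[y-2:y+3,x].mean(0).round().astype(int).tolist() for x in range(234,260,2)]);print("  R",[f[y-2:y+3,x].mean(0).round().astype(int).tolist() for x in range(324,352,2)])
for x in (260,285,315): print(x,[f[y,x].tolist() for y in range(190,204,2)])
```

```text
100 L [[100, 123, 143], [107, 118, 124], [120, 123, 118], [125, 128, 123], [148, 151, 145], [144, 145, 141], [132, 134, 129], [127, 129, 124], [125, 128, 122], [118, 120, 116], [152, 150, 152], [161, 159, 160], [161, 159, 161]]
  R [[163, 160, 162], [161, 159, 161], [137, 137, 138], [95, 93, 94], [102, 103, 99], [126, 128, 123], [124, 126, 122], [125, 128, 122], [142, 144, 139], [136, 137, 133], [134, 135, 131], [139, 140, 136], [118, 125, 128], [100, 124, 142]]
150 L [[99, 123, 143], [99, 124, 144], [100, 119, 132], [118, 120, 117], [132, 134, 130], [140, 142, 137], [144, 146, 141], [129, 130, 126], [122, 124, 120], [122, 124, 120], [118, 119, 116], [148, 147, 148], [153, 152, 153]]
  R [[154, 153, 154], [154, 153, 155], [130, 128, 130], [92, 93, 91], [122, 124, 118], [122, 123, 120], [123, 125, 121], [127, 130, 125], [135, 138, 132], [135, 137, 132], [125, 127, 122], [113, 123, 125], [99, 124, 143], [100, 125, 144]]
260 [[146, 142, 145], [145, 143, 145], [145, 143, 144], [139, 140, 141], [78, 83, 95], [65, 80, 92], [59, 75, 86]]
285 [[150, 146, 148], [147, 147, 147], [149, 148, 147], [144, 143, 145], [103, 122, 138], [98, 123, 141], [81, 101, 118]]
315 [[150, 150, 151], [143, 144, 145], [147, 146, 149], [144, 145, 147], [102, 125, 143], [97, 122, 140], [99, 123, 141]]
```

Run:
```python
from h import *
import pickle
c=pickle.load(open("w5.pkl","rb"));f=cv2.imread("pics/w5.png").astype(int);bg=f[...,0]-f[...,1]
L=[];R=[];OL=[];OR=[]
rg=f[...,2]-f[...,0]
for y in range(60,165):
    x=285 if y>70 else 310
    s=cv2.blur(f[y-1:y+2].astype(np.uint8),(1,3))[1].astype(int);lum=s.sum(1);b=s[:,0]-s[:,1]
    xl=next(k for k in range(270,235,-1) if lum[k]<410); 
    xr=next(k for k in range(325,345) if lum[k]<360); xr2=next(k for k in range(xr+1,345) if lum[k]>340)
    L.append((xl+.5,y));R.append((xr2-.5,y))
    wood=s[:,2]-s[:,0]
    OL.append((next(k for k in range(225,260) if wood[k]<20)-.5,y));OR.append((next(k for k in range(365,330,-1) if wood[k]<20)+.5,y))
def fit(P,z):
    W=cast(c,P,z)[:,:2].astype(np.float32);vx,vy,x0,y0=cv2.fitLine(W,cv2.DIST_HUBER,0,.01,.01).ravel()
    if vy<0:vx,vy=-vx,-vy
    t=lambda Y:x0+(Y-y0)*vx/vy
    return np.degrees(np.arctan2(vy,vx)),t(60),t(150)
for n,P,z in (("Lin",L,18),("Rin",R,18),("Lout",OL,6),("Lout21",OL,21),("Rout",OR,6),("Rout21",OR,21)): print(n,z,np.round(fit(P,z),2))
F=[]
for x in range(252,338,3):
    s=f[185:210,x];F.append((x,185+next(k for k in range(25) if s[k].sum()<400)-.5))
W=cast(c,F,6)[:,:2];print("floor front edge",W[0],W[-1],np.degrees(np.arctan2(*(W[-1]-W[0])[::-1])),W.mean(0))
t=camera_info("top");tf=cv2.imread("pics/top0.png");g=tf[170:205,140:165]
for z in (18,21): print("flare tips",cast(c,[(235.5,199.5),(354,198.5)],z).round(1))
print("slot entr lip corners L,R z21",cast(c,[(254,170.5),(331,170)],21).round(1))
# gauge cap in top and scene by darkness
for n,s in (("top",np.s_[175:205,140:170]),("scene",np.s_[195:230,385:420])):
    im=cv2.imread(f"pics/{n}0.png");k=(im.max(2)<45).astype(np.uint8);mm=np.zeros_like(k);mm[s]=k[s]
    nn,lb,st,ce=cv2.connectedComponentsWithStats(mm)
    for i in range(1,nn):
        if st[i,4]>15: print(n,st[i],ce[i],cast(camera_info(n),ce[i],198 if n=="top" else 192).round(1))
```

```text
Lin 18 [ 91.02 604.52 602.92]
Rin 18 [ 90.83 688.79 687.49]
Lout 6 [ 90.94 583.63 582.15]
Lout21 21 [ 90.94 585.37 583.9 ]
Rout 6 [ 90.78 708.16 706.94]
Rout21 21 [ 90.78 705.37 704.15]
floor front edge [597.25577117  21.25500753] [698.35850529  22.0728594 ] 0.4634735022050922 [647.83155596  22.07565755]
flare tips [[578.8  22.3  18. ]
 [717.5  22.9  18. ]]
flare tips [[579.2  23.2  21. ]
 [716.9  23.8  21. ]]
slot entr lip corners L,R z21 [[601.6  57.3  21. ]
 [688.8  57.5  21. ]]
top [141 198  14   6  65] [148.16923077 200.52307692] [[615.3 236.8 198. ]]
scene [396 209  12  11 102] [401.47058824 214.03921569] [[642.7 227.2 192. ]]
```

Run:
```python
from h import *
go([544.8,-302.4,310],-10.8)
```

```text
t 11.65 tcp [629.9  61.1 450.3] turn [10.61  0.02  0.02] yaw now -0.19 world d [ -85.1 -363.5 -140.3]
0 lin [0.0176, -0.0105, 0.0455] ang [1.33, 0.0, 0.0]
1 lin [0.0176, -0.0094, 0.0457] ang [1.33, 0.0, 0.0]
2 lin [0.0176, -0.0084, 0.0459] ang [1.33, 0.0, 0.0]
3 lin [0.0176, -0.0073, 0.0461] ang [1.33, 0.0, 0.0]
4 lin [0.0176, -0.0062, 0.0462] ang [1.33, 0.0, 0.0]
5 lin [0.0175, -0.0052, 0.0464] ang [1.33, 0.0, 0.0]
6 lin [0.0175, -0.0041, 0.0465] ang [1.33, 0.0, 0.0]
7 lin [0.0175, -0.003, 0.0466] ang [1.33, 0.0, 0.0]
```

Emit:
servo_tool:
  plan:
    - {"linear": [0.0175, -0.0105, 0.0455], "angular": [1.3, 0, 0], "gripper": 100}
    - {"linear": [0.0175, -0.0095, 0.0455], "angular": [1.3, 0, 0], "gripper": 100}
    - {"linear": [0.0175, -0.0085, 0.046], "angular": [1.3, 0, 0], "gripper": 100}
    - {"linear": [0.0175, -0.0075, 0.046], "angular": [1.3, 0, 0], "gripper": 100}
    - {"linear": [0.0175, -0.006, 0.046], "angular": [1.3, 0, 0], "gripper": 100}
    - {"linear": [0.0175, -0.005, 0.0465], "angular": [1.3, 0, 0], "gripper": 100}
    - {"linear": [0.0175, -0.004, 0.0465], "angular": [1.4, 0, 0], "gripper": 100}
    - {"linear": [0.0175, -0.003, 0.0465], "angular": [1.4, 0, 0], "gripper": 100}
    - {"linear": [0, 0, 0], "angular": [0, 0, 0], "gripper": 60}
    - {"linear": [0, 0, 0], "angular": [0, 0, 0], "gripper": 60}
    - {"linear": [0, 0, 0], "angular": [0, 0, 0], "gripper": 60}
    - {"linear": [0, 0, 0], "angular": [0, 0, 0], "gripper": 60}

```text
time_s: 13.15
ee_pos: [546.5, -300.2, 311.1]
eef_rot: [[0.001, 0.983, -0.184], [-0.0, -0.184, -0.983], [-1.0, 0.001, 0.0]]
contact_force: [0.0, 0.6, 0.1]
finger_gap: 51.2
```

Run:
```python
from h import *
go([544.8,-302.4,228],-10.8,2)
```

```text
t 13.15 tcp [ 546.5 -300.2  311.1] turn [ 0.2   0.   -0.05] yaw now -10.6 world d [ -1.7  -2.2 -83.1]
0 lin [0.0415, -0.0007, 0.0013] ang [0.1, 0.0, -0.02]
1 lin [0.0415, -0.0007, 0.0013] ang [0.1, 0.0, -0.02]
```

Emit:
servo_tool:
  plan:
    - {"linear": [0.03, -0.0007, 0.0013], "angular": [0.2, 0, 0], "gripper": 60}
    - {"linear": [0.035, -0.0007, 0.0013], "angular": [0, 0, 0], "gripper": 60}
    - {"linear": [0.018, 0, 0], "angular": [0, 0, 0], "gripper": 60}
    - {"linear": [0, 0, 0], "angular": [0, 0, 0], "gripper": 60}
    - {"linear": [0, 0, 0], "angular": [0, 0, 0], "gripper": 60}
    - {"linear": [0, 0, 0], "angular": [0, 0, 0], "gripper": 0}
    - {"linear": [0, 0, 0], "angular": [0, 0, 0], "gripper": 0}
    - {"linear": [0, 0, 0], "angular": [0, 0, 0], "gripper": 0}
    - {"linear": [0, 0, 0], "angular": [0, 0, 0], "gripper": 0}
    - {"linear": [0, 0, 0], "angular": [0, 0, 0], "gripper": 0}
    - {"linear": [0, 0, 0], "angular": [0, 0, 0], "gripper": 0}

```text
time_s: 14.52
ee_pos: [544.3, -303.6, 228.3]
eef_rot: [[0.001, 0.982, -0.189], [-0.001, -0.189, -0.982], [-1.0, 0.001, 0.0]]
contact_force: [-2.8, 1.4, 6.9]
finger_gap: 8.9
```

Run:
```python
from h import *
go([544.8,-302.4,228],-10.8,1);print(state()["finger_gap"],state()["contact_force"],state()["ft_torque"])
```

```text
t 14.525 tcp [ 544.3 -303.6  228.3] turn [-0.1   0.02 -0.04] yaw now -10.9 world d [ 0.5  1.2 -0.3]
0 lin [0.0003, 0.0003, -0.0013] ang [-0.1, 0.02, -0.04]
8.921071883390479 [-2.77351549  1.36088076  6.88783827] [0.15956911 0.41725056 0.06187073]
```

Emit:
servo_tool:
  plan:
    - {"linear": [-0.01, 0, 0], "angular": [0, 0, 0], "gripper": 0}
    - {"linear": [-0.02, 0, 0], "angular": [0, 0, 0], "gripper": 0}
    - {"linear": [-0.015, 0, 0], "angular": [0, 0, 0], "gripper": 0}
    - {"linear": [0, 0, 0], "angular": [0, 0, 0], "gripper": 0}

```text
time_s: 15.02
ee_pos: [544.8, -303.7, 274.6]
eef_rot: [[0.003, 0.982, -0.189], [-0.002, -0.189, -0.982], [-1.0, 0.003, 0.001]]
contact_force: [-0.5, 0.3, -5.5]
finger_gap: 9.4
```

Run:
```python
from h import *
print(state()["finger_gap"],state()["contact_force"],state()["ft_torque"])
go([648.8,-95,273],0.9,8)
```

```text
9.416360597384873 [-0.51894576  0.3006706  -5.45052599] [-0.02218192 -0.03281793  0.03633397]
t 15.025 tcp [ 544.8 -303.7  274.6] turn [-11.81   0.08  -0.18] yaw now -10.9 world d [104.  208.7  -1.6]
0 lin [0.0002, 0.0078, -0.0281] ang [-1.48, 0.01, -0.02]
1 lin [0.0002, 0.0086, -0.0279] ang [-1.48, 0.01, -0.02]
2 lin [0.0002, 0.0093, -0.0276] ang [-1.48, 0.01, -0.02]
3 lin [0.0002, 0.01, -0.0274] ang [-1.48, 0.01, -0.02]
4 lin [0.0002, 0.0107, -0.0271] ang [-1.48, 0.01, -0.02]
5 lin [0.0002, 0.0114, -0.0268] ang [-1.48, 0.01, -0.02]
6 lin [0.0002, 0.0121, -0.0265] ang [-1.48, 0.01, -0.02]
7 lin [0.0002, 0.0127, -0.0262] ang [-1.48, 0.01, -0.02]
```

Emit:
servo_tool:
  plan:
    - {"linear": [0, 0.004, -0.014], "angular": [-0.7, 0, 0], "gripper": 0}
    - {"linear": [0, 0.006, -0.021], "angular": [-1.0, 0, 0], "gripper": 0}
    - {"linear": [0, 0.0085, -0.028], "angular": [-1.5, 0, 0], "gripper": 0}
    - {"linear": [0, 0.009, -0.028], "angular": [-1.5, 0, 0], "gripper": 0}
    - {"linear": [0, 0.01, -0.028], "angular": [-1.5, 0, 0], "gripper": 0}
    - {"linear": [0, 0.011, -0.027], "angular": [-1.5, 0, 0], "gripper": 0}
    - {"linear": [0, 0.0115, -0.027], "angular": [-1.5, 0, 0], "gripper": 0}
    - {"linear": [0, 0.0105, -0.022], "angular": [-1.4, 0, 0], "gripper": 0}
    - {"linear": [0, 0.0075, -0.014], "angular": [-1.2, 0, 0], "gripper": 0}
    - {"linear": [0, 0.004, -0.008], "angular": [0, 0, 0], "gripper": 0}
    - {"linear": [0, 0, 0], "angular": [0, 0, 0], "gripper": 0}
    - {"linear": [0, 0, 0], "angular": [0, 0, 0], "gripper": 0}

```text
time_s: 16.52
ee_pos: [647.3, -96.6, 272.4]
eef_rot: [[-0.0, 1.0, 0.014], [-0.001, 0.014, -1.0], [-1.0, -0.0, 0.001]]
contact_force: [-0.8, -0.2, -5.9]
finger_gap: 9.0
```

Run:
```python
from h import *
import pickle
go([648.8,-95,240],0.9,1)
c=camera_info("wrist");f=grab_frame("wrist");cv2.imwrite("pics/w6.png",f[:,:,::-1]);pickle.dump(c,open("w6.pkl","wb"))
```

```text
t 16.525 tcp [647.3 -96.6 272.4] turn [-0.09  0.04  0.02] yaw now 0.81 world d [  1.5   1.6 -32.4]
0 lin [0.0324, 0.0015, -0.0016] ang [-0.09, 0.04, 0.02]
```

View pics/w6.png

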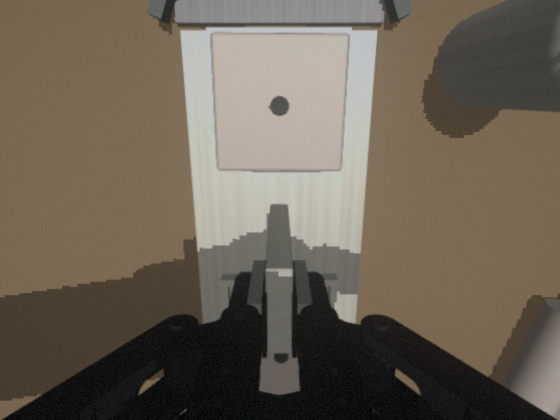

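The view shows the tray held level. Its front edge is at row 27 (columns 182 to 377), the block dot is at (279,105), and the bed's mouth lies just ahead, at row 22 and above.

Run:
```python
from h import *
import pickle
c=pickle.load(open("w6.pkl","rb"));f=cv2.imread("pics/w6.png");hsv=cv2.cvtColor(f,cv2.COLOR_BGR2HSV)
S=hsv[...,1]
L=[];R=[]
for y in range(45,200):
    x=np.where(S[y,150:410]<48)[0]+150;L.append((x.min()-.5,y));R.append((x.max()+.5,y))
def fit(P,z):
    W=cast(c,P,z)[:,:2].astype(np.float32);vx,vy,x0,y0=cv2.fitLine(W,cv2.DIST_HUBER,0,.01,.01).ravel()
    return np.degrees(np.arctan2(vy,vx))%180,x0+(-60-y0)*vx/vy
for z in (49.1,):
    a=fit(L,z);b=fit(R,z);print("tray yaw",a[0],b[0],"x at y=-60",a[1],b[1],"mid",(a[1]+b[1])/2,"width",b[1]-a[1])
for y in (18,20,22,24,26,28,30): print(y,f[y,200].tolist(),f[y,280].tolist(),f[y,175].tolist(),f[y,168].tolist())
print("tray front rows 25-28 z44..57",[cast(c,[(280,y)],z)[0,1].round(1) for y,z in ((25.5,57),(27,57),(25.5,44),(27,44))],"block dot",cast(c,[(279,105)],85).round(1))
for y in (10,14,18): print(y,f[y,155:182:2].tolist(),"R",f[y,376:414:3].tolist())
```

```text
tray yaw 90.84083 90.820854 x at y=-60 598.52856 694.8345 mid 646.6815 width 96.30591
18 [141, 139, 142] [148, 146, 147] [123, 125, 127] [42, 42, 47]
20 [138, 138, 140] [148, 147, 148] [117, 117, 120] [38, 41, 41]
22 [115, 116, 115] [125, 123, 126] [91, 98, 105] [45, 47, 49]
24 [62, 63, 67] [69, 72, 77] [84, 105, 119] [56, 64, 72]
26 [60, 73, 81] [106, 121, 132] [84, 105, 122] [55, 68, 79]
28 [89, 109, 122] [190, 189, 187] [82, 106, 122] [54, 67, 77]
30 [152, 162, 165] [199, 195, 192] [87, 107, 124] [54, 69, 78]
tray front rows 25-28 z44..57 [np.float64(11.6), np.float64(11.0), np.float64(13.7), np.float64(13.1)] block dot [[646.4 -23.   85. ]]
10 [[100, 101, 97], [97, 100, 94], [97, 100, 97], [100, 102, 99], [61, 62, 60], [43, 41, 43], [44, 43, 41], [48, 48, 48], [43, 48, 44], [54, 65, 73], [131, 129, 131], [135, 135, 136], [135, 134, 135], [133, 131, 134]] R [[142, 140, 143], [142, 141, 141], [102, 102, 103], [60, 68, 74], [50, 51, 51], [46, 46, 50], [44, 46, 45], [102, 106, 100], [103, 107, 103], [103, 105, 102], [103, 104, 101], [102, 102, 100], [91, 104, 115]]
14 [[101, 102, 98], [100, 101, 97], [103, 103, 99], [90, 93, 88], [44, 42, 45], [40, 43, 42], [41, 42, 43], [34, 38, 38], [46, 51, 57], [56, 69, 77], [122, 121, 122], [136, 135, 137], [140, 136, 138], [135, 133, 136]] R [[146, 143, 144], [143, 142, 144], [139, 138, 139], [59, 71, 79], [47, 53, 54], [46, 45, 50], [52, 52, 54], [90, 92, 89], [102, 104, 100], [101, 101, 99], [98, 102, 97], [72, 83, 92], [85, 105, 121]]
18 [[73, 92, 106], [58, 66, 70], [72, 76, 72], [52, 51, 54], [36, 40, 40], [41, 43, 46], [48, 49, 49], [45, 46, 47], [56, 68, 75], [59, 73, 84], [123, 125, 127], [134, 135, 135], [136, 136, 138], [134, 135, 135]] R [[145, 144, 145], [146, 146, 146], [140, 137, 141], [64, 72, 83], [57, 66, 72], [45, 44, 47], [45, 48, 47], [48, 50, 50], [69, 70, 70], [72, 87, 100], [84, 105, 122], [78, 102, 118], [85, 106, 121]]
```

Emit:
servo_tool:
  plan:
    - {"linear": [0.012, 0.0011, 0], "angular": [-0.1, 0, 0], "gripper": 0}
    - {"linear": [0.015, 0, 0], "angular": [0, 0, 0], "gripper": 0}
    - {"linear": [0.0085, 0, 0], "angular": [0, 0, 0], "gripper": 0}
    - {"linear": [0, 0, 0], "angular": [0, 0, 0], "gripper": 0}
    - {"linear": [0, 0, 0], "angular": [0, 0, 0], "gripper": 0}

```text
time_s: 17.2
ee_pos: [648.9, -95.3, 237.3]
eef_rot: [[0.0, 1.0, 0.018], [0.0, 0.017, -1.0], [-1.0, 0.0, -0.0]]
contact_force: [0.2, -0.3, -5.3]
finger_gap: 9.0
```

Run:
```python
from h import *
import pickle
print(state()["contact_force"]);go([648.4,-96.6,237],0.9,1)
c=camera_info("wrist");f=grab_frame("wrist")[:,:,::-1].copy();cv2.imwrite("pics/w7.png",f);pickle.dump(c,open("w7.pkl","wb"))
for y in (4,8,12): print(y,[f[y,x].tolist() for x in range(150,186,3)],"R",[f[y,x].tolist() for x in range(372,414,3)])
```

```text
[ 0.19991729 -0.28640248 -5.32468409]
t 17.2 tcp [648.9 -95.3 237.3] turn [ 0.1  -0.01 -0.03] yaw now 1.0 world d [-0.5 -1.3 -0.3]
0 lin [0.0003, -0.0005, 0.0013] ang [0.1, -0.01, -0.03]
4 [[51, 62, 72], [118, 117, 119], [132, 132, 132], [130, 130, 132], [130, 130, 131], [135, 133, 133], [132, 131, 134], [129, 127, 129], [129, 127, 127], [132, 132, 131], [132, 131, 134], [134, 134, 136]] R [[139, 139, 139], [145, 143, 145], [138, 136, 137], [138, 137, 140], [141, 140, 143], [135, 133, 136], [139, 135, 138], [140, 138, 140], [137, 136, 139], [132, 130, 132], [59, 72, 80], [49, 53, 61], [40, 44, 44], [44, 45, 46]]
8 [[51, 63, 74], [119, 118, 121], [132, 130, 130], [131, 131, 132], [132, 131, 132], [133, 133, 134], [132, 130, 132], [128, 126, 129], [133, 130, 132], [134, 130, 133], [134, 131, 133], [134, 133, 136]] R [[138, 135, 138], [144, 142, 144], [140, 139, 138], [139, 138, 139], [140, 141, 141], [138, 134, 136], [141, 140, 141], [137, 137, 139], [136, 136, 137], [128, 126, 128], [58, 67, 80], [53, 66, 75], [44, 45, 46], [40, 42, 46]]
12 [[54, 68, 77], [80, 96, 106], [82, 81, 84], [84, 83, 83], [83, 81, 82], [83, 84, 85], [85, 85, 86], [84, 82, 86], [85, 84, 86], [92, 90, 92], [88, 88, 88], [92, 91, 92]] R [[112, 113, 114], [119, 116, 120], [111, 111, 114], [111, 110, 111], [113, 112, 114], [112, 114, 114], [111, 111, 114], [111, 110, 111], [107, 106, 108], [95, 99, 100], [58, 69, 78], [57, 70, 78], [48, 50, 52], [48, 51, 49]]
```

Run:
```python
from h import *
import pickle
c=pickle.load(open("w7.pkl","rb"));f=cv2.imread("pics/w7.png").astype(int)
E=[]
for y in range(2,10):
    s=f[y].sum(1);l=next(x for x in range(230,130,-1) if s[x]<270);r=next(x for x in range(320,420) if s[x]<270);E.append((l+.5,r-.5,y))
E=np.array(E);Pl=cast(c,E[:,[0,2]],6);Pr=cast(c,E[:,[1,2]],6)
print(E[0],E[-1]);print("width",(Pr-Pl)[:,0].round(1),"mid",((Pr+Pl)/2)[:,:2].round(1)[[0,-1]])
S=cv2.cvtColor(f.astype(np.uint8),cv2.COLOR_BGR2HSV)[...,1]
T=[]
for y in (60,120,180):
    x=np.where(S[y,150:410]<48)[0]+150;q=cast(c,[(x.min()-.5,y),(x.max()+.5,y)],14);print("tray",y,q.round(1)[:,:2].tolist(),"w",(q[1]-q[0])[0].round(1),"mid",q.mean(0)[:2].round(1))
```

```text
[151.5 400.5   2. ] [152.5 400.5   9. ]
width [123.1 123.2 123.3 122.9 123.  123.6 123.2 123.3] mid [[645.7  26. ]
 [646.   23. ]]
tray 60 [[599.1, -1.8], [695.6, -0.2]] w 96.6 mid [647.4  -1. ]
tray 120 [[599.7, -30.8], [696.0, -29.1]] w 96.3 mid [647.8 -29.9]
tray 180 [[600.4, -62.9], [696.4, -61.2]] w 96.0 mid [648.4 -62. ]
```

Emit:
servo_tool:
  plan:
    - {"linear": [0, -0.0007, -0.005], "angular": [0.1, 0, 0], "gripper": 0}
    - {"linear": [0, 0, -0.008], "angular": [0, 0, 0], "gripper": 0}
    - {"linear": [0, 0, -0.008], "angular": [0, 0, 0], "gripper": 0}
    - {"linear": [0, 0, -0.008], "angular": [0, 0, 0], "gripper": 0}
    - {"linear": [0, 0, -0.008], "angular": [0, 0, 0], "gripper": 0}
    - {"linear": [0, 0, -0.008], "angular": [0, 0, 0], "gripper": 0}
    - {"linear": [0, 0, -0.008], "angular": [0, 0, 0], "gripper": 0}
    - {"linear": [0, 0, -0.007], "angular": [0, 0, 0], "gripper": 0}
    - {"linear": [0, 0, 0], "angular": [0, 0, 0], "gripper": 0}
    - {"linear": [0, 0, 0], "angular": [0, 0, 0], "gripper": 0}

```text
time_s: 18.5
ee_pos: [647.1, -35.7, 237.0]
eef_rot: [[0.0, 1.0, 0.015], [-0.0, 0.015, -1.0], [-1.0, 0.0, 0.0]]
contact_force: [1.4, 0.2, -5.6]
finger_gap: 9.3
```

Run:
```python
from h import *
import pickle
print(state()["contact_force"],state()["ft_torque"]);go([647.6,-35,237],0.9,1)
c=camera_info("wrist");f=grab_frame("wrist")[:,:,::-1].copy();cv2.imwrite("pics/w8.png",f);pickle.dump(c,open("w8.pkl","wb"))
```

```text
[ 1.37678024  0.21681864 -5.64983359] [-0.11977541 -0.01824047  0.01099591]
t 18.5 tcp [647.1 -35.7 237. ] turn [-0.02  0.02 -0.  ] yaw now 0.88 world d [ 0.5  0.7 -0. ]
0 lin [0.0, 0.0005, -0.0007] ang [-0.02, 0.02, -0.0]
```

View pics/w8.png

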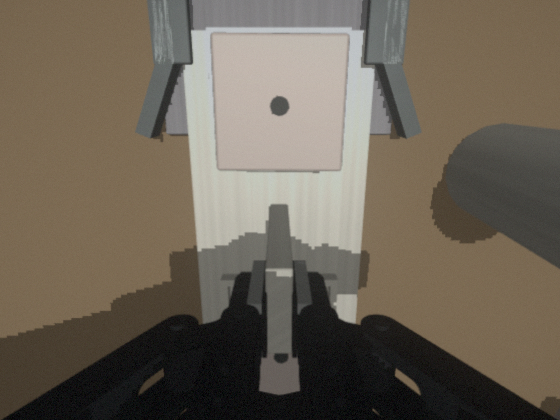

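The tray's front is between the lips: inner lip edges at columns 191 and 364, pocket walls at about 208 and 352. I'll measure the centring at equal height.

Run:
```python
import cv2,numpy as np
f=cv2.imread("pics/w8.png").astype(int)
for y in (45,55): print(y,"L",[(x,f[y-1:y+2,x].mean(0).round().astype(int).tolist()) for x in range(186,216,2)],"\nR",[(x,f[y-1:y+2,x].mean(0).round().astype(int).tolist()) for x in range(344,372,2)])
```

```text
45 L [(186, [111, 113, 108]), (188, [98, 100, 97]), (190, [61, 63, 61]), (192, [166, 172, 169]), (194, [192, 194, 190]), (196, [192, 196, 190]), (198, [190, 195, 190]), (200, [188, 196, 191]), (202, [190, 196, 191]), (204, [195, 195, 191]), (206, [197, 194, 189]), (208, [199, 196, 192]), (210, [160, 159, 157]), (212, [150, 157, 167]), (214, [171, 180, 190])] 
R [(344, [176, 185, 192]), (346, [167, 177, 186]), (348, [145, 150, 156]), (350, [194, 191, 187]), (352, [198, 194, 190]), (354, [196, 193, 190]), (356, [197, 194, 189]), (358, [197, 194, 190]), (360, [195, 194, 190]), (362, [134, 138, 137]), (364, [101, 105, 107]), (366, [62, 64, 63]), (368, [102, 103, 100]), (370, [112, 115, 109])]
55 L [(186, [113, 113, 109]), (188, [108, 110, 107]), (190, [71, 74, 71]), (192, [108, 113, 111]), (194, [189, 194, 189]), (196, [192, 195, 191]), (198, [190, 196, 191]), (200, [187, 196, 192]), (202, [188, 195, 191]), (204, [193, 195, 192]), (206, [197, 196, 191]), (208, [200, 197, 193]), (210, [193, 191, 187]), (212, [144, 151, 160]), (214, [170, 178, 189])] 
R [(344, [176, 184, 193]), (346, [157, 166, 176]), (348, [157, 159, 161]), (350, [197, 196, 192]), (352, [197, 195, 190]), (354, [197, 195, 190]), (356, [198, 195, 190]), (358, [197, 195, 190]), (360, [192, 194, 189]), (362, [114, 120, 119]), (364, [72, 75, 74]), (366, [77, 78, 75]), (368, [113, 115, 111]), (370, [116, 118, 112])]
```

Emit:
servo_tool:
  plan:
    - {"linear": [0, -0.0003, -0.008], "angular": [0, 0, 0], "gripper": 0}
    - {"linear": [0, 0, -0.01], "angular": [0, 0, 0], "gripper": 0}
    - {"linear": [0, 0, -0.01], "angular": [0, 0, 0], "gripper": 0}
    - {"linear": [0, 0, -0.01], "angular": [0, 0, 0], "gripper": 0}
    - {"linear": [0, 0, -0.01], "angular": [0, 0, 0], "gripper": 0}
    - {"linear": [0, 0, -0.01], "angular": [0, 0, 0], "gripper": 0}
    - {"linear": [0, 0, -0.01], "angular": [0, 0, 0], "gripper": 0}
    - {"linear": [0, 0, 0], "angular": [0, 0, 0], "gripper": 0}

```text
time_s: 19.55
ee_pos: [645.6, 34.1, 237.1]
eef_rot: [[0.0, 1.0, 0.017], [0.001, 0.017, -1.0], [-1.0, 0.0, -0.001]]
contact_force: [-0.8, 0.6, -6.3]
finger_gap: 9.1
```

Emit:
servo_tool:
  plan:
    - {"linear": [0, 0, -0.01], "angular": [0, 0, 0], "gripper": 0}
    - {"linear": [0, 0, -0.01], "angular": [0, 0, 0], "gripper": 0}
    - {"linear": [0, 0, -0.01], "angular": [0, 0, 0], "gripper": 0}
    - {"linear": [0, 0, -0.01], "angular": [0, 0, 0], "gripper": 0}
    - {"linear": [0, 0, -0.01], "angular": [0, 0, 0], "gripper": 0}
    - {"linear": [0, 0, -0.01], "angular": [0, 0, 0], "gripper": 0}
    - {"linear": [0, 0, -0.01], "angular": [0, 0, 0], "gripper": 0}
    - {"linear": [0, 0, -0.01], "angular": [0, 0, 0], "gripper": 0}
    - {"linear": [0, 0, -0.01], "angular": [0, 0, 0], "gripper": 0}
    - {"linear": [0, 0, 0], "angular": [0, 0, 0], "gripper": 0}
    - {"linear": [0, 0, 0], "angular": [0, 0, 0], "gripper": 0}

```text
time_s: 20.92
ee_pos: [644.4, 122.3, 237.0]
eef_rot: [[-0.0, 1.0, 0.015], [-0.0, 0.015, -1.0], [-1.0, -0.0, 0.0]]
contact_force: [0.0, -0.4, -6.9]
finger_gap: 9.2
```

Emit:
servo_tool:
  plan:
    - {"linear": [0, 0, -0.008], "angular": [0, 0, 0], "gripper": 0}
    - {"linear": [0, 0, -0.008], "angular": [0, 0, 0], "gripper": 0}
    - {"linear": [0, 0, -0.005], "angular": [0, 0, 0], "gripper": 0}
    - {"linear": [0, 0, -0.003], "angular": [0, 0, 0], "gripper": 0}
    - {"linear": [0, 0, 0], "angular": [0, 0, 0], "gripper": 0}
    - {"linear": [0, 0, 0], "angular": [0, 0, 0], "gripper": 0}

```text
time_s: 21.68
ee_pos: [644.0, 146.3, 237.0]
eef_rot: [[-0.0, 1.0, 0.015], [-0.0, 0.015, -1.0], [-1.0, -0.0, 0.0]]
contact_force: [0.0, 0.1, -5.9]
finger_gap: 8.8
```

Emit:
servo_tool:
  plan:
    - {"linear": [0.001, 0, 0], "angular": [0, 0, 0], "gripper": 0}
    - {"linear": [0, 0, -0.001], "angular": [0, 0, 0], "gripper": 0}
    - {"linear": [0, 0, -0.001], "angular": [0, 0, 0], "gripper": 0}
    - {"linear": [0, 0, 0], "angular": [0, 0, 0], "gripper": 0}

```text
time_s: 22.18
ee_pos: [643.9, 148.6, 236.0]
eef_rot: [[-0.0, 1.0, 0.016], [-0.0, 0.016, -1.0], [-1.0, -0.0, 0.0]]
contact_force: [-0.6, -0.6, -6.0]
finger_gap: 9.1
```

Emit:
servo_tool:
  plan:
    - {"linear": [0.001, 0, 0], "angular": [0, 0, 0], "gripper": 0}
    - {"linear": [0.0005, 0, -0.001], "angular": [0, 0, 0], "gripper": 0}
    - {"linear": [0, 0, -0.001], "angular": [0, 0, 0], "gripper": 0}
    - {"linear": [0, 0, 0], "angular": [0, 0, 0], "gripper": 0}
    - {"linear": [0, 0, 0], "angular": [0, 0, 0], "gripper": 0}

```text
time_s: 22.8
ee_pos: [644.1, 149.1, 234.7]
eef_rot: [[-0.0, 1.0, 0.014], [-0.002, 0.014, -1.0], [-1.0, -0.0, 0.002]]
contact_force: [-1.4, -6.4, -2.3]
finger_gap: 9.0
```

Emit:
servo_tool:
  plan:
    - {"linear": [0.0005, 0, -0.001], "angular": [0, 0, 0], "gripper": 0}
    - {"linear": [0, 0, -0.0005], "angular": [0, 0, 0], "gripper": 0}
    - {"linear": [0, 0, 0], "angular": [0, 0, 0], "gripper": 0}
    - {"linear": [0, 0, 0], "angular": [0, 0, 0], "gripper": 0}

```text
time_s: 23.3
ee_pos: [644.2, 149.3, 234.6]
eef_rot: [[-0.0, 1.0, 0.013], [-0.004, 0.013, -1.0], [-1.0, -0.001, 0.004]]
contact_force: [-4.9, -12.0, 3.4]
finger_gap: 8.9
```

Run:
```python
from h import *
import pickle
s=state();print(s["contact_force"],s["ft_torque"],s["ee_pos"])
c=camera_info("wrist");f=grab_frame("wrist")[:,:,::-1].copy();cv2.imwrite("pics/w9.png",f);pickle.dump(c,open("w9.pkl","wb"))
t=camera_info("scene");g=grab_frame("scene")[:,:,::-1];p=proj(t,[645,170,40])[0].astype(int)
cv2.imwrite("pics/s2.png",cv2.resize(g[p[1]-60:p[1]+60,p[0]-80:p[0]+80],None,fx=5,fy=5,interpolation=cv2.INTER_CUBIC))
```

```text
[ -4.93978472 -12.0063472    3.39498566] [-2.21382685  0.87520168  0.12365287] [644.17044797 149.31168181 234.55417692]
```

View pics/w9.png

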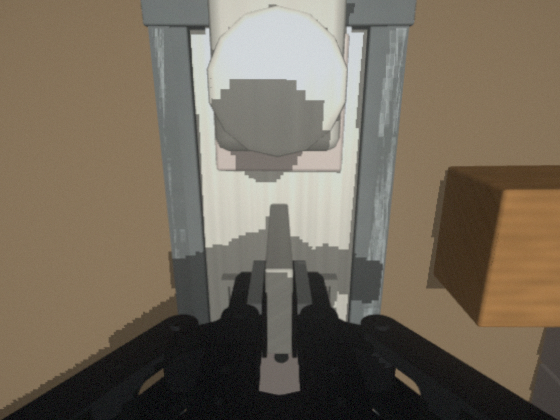

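The view shows the tray's front wall against the end stop at row ~28 with the gauge foot above the block. Pushing further raised the force to 12 N with no more travel, so the tray is home. I'll release and lift.

Emit:
servo_tool:
  plan:
    - {"linear": [-0.0005, 0, 0.001], "angular": [0, 0, 0], "gripper": 0}
    - {"linear": [0, 0, 0], "angular": [0, 0, 0], "gripper": 60}
    - {"linear": [0, 0, 0], "angular": [0, 0, 0], "gripper": 60}
    - {"linear": [0, 0, 0], "angular": [0, 0, 0], "gripper": 60}
    - {"linear": [0, 0, 0], "angular": [0, 0, 0], "gripper": 60}
    - {"linear": [-0.02, 0, 0], "angular": [0, 0, 0], "gripper": 60}
    - {"linear": [-0.04, 0, 0], "angular": [0, 0, 0], "gripper": 60}
    - {"linear": [-0.05, 0, 0], "angular": [0, 0, 0], "gripper": 60}
    - {"linear": [-0.05, 0, 0], "angular": [0, 0, 0], "gripper": 0}
    - {"linear": [-0.015, 0, 0], "angular": [0, 0, 0], "gripper": 0}
    - {"linear": [0, 0, 0], "angular": [0, 0, 0], "gripper": 0}
    - {"linear": [0, 0, 0], "angular": [0, 0, 0], "gripper": 0}

```text
time_s: 24.9
ee_pos: [643.5, 150.9, 408.1]
eef_rot: [[-0.002, 1.0, 0.016], [-0.001, 0.016, -1.0], [-1.0, -0.002, 0.001]]
contact_force: [-0.7, -0.5, -0.8]
finger_gap: -0.2
```

Run:
```python
from h import *
print(state()["finger_gap"],state()["contact_force"])
go([643.2,228.3,405],0.9,4)
import pickle
# handle/block from top camera: block dot & cap
c=camera_info("wrist");f=grab_frame("wrist")[:,:,::-1].copy();cv2.imwrite("pics/w10.png",f);pickle.dump(c,open("w10.pkl","wb"))
print("predicted px: cap",proj(c,[643.2,228.3,198]),"rear dot",proj(c,[645.9,91,41]))
g=grab_frame("top")[:,:,::-1];cv2.imwrite("pics/t1.png",g)
hsv=cv2.cvtColor(f,cv2.COLOR_BGR2HSV);k=(f.max(2)<50).astype(np.uint8);nn,lb,st,ce=cv2.connectedComponentsWithStats(k)
for i in range(1,nn):
    if 100<st[i,4]<8000: print(st[i],ce[i].round(1),cast(c,ce[i],198).round(1))
```

```text
-0.23862778106929988 [-0.69498821 -0.53047617 -0.76786263]
t 24.9 tcp [643.5 150.9 408.1] turn [0.   0.03 0.12] yaw now 0.9 world d [-0.3 77.4 -3.1]
0 lin [0.0008, 0.0002, -0.0193] ang [0.0, 0.01, 0.03]
1 lin [0.0008, 0.0002, -0.0193] ang [0.0, 0.01, 0.03]
2 lin [0.0008, 0.0002, -0.0193] ang [0.0, 0.01, 0.03]
3 lin [0.0008, 0.0002, -0.0193] ang [0.0, 0.01, 0.03]
predicted px: cap [[281.28790704  95.6245737 ]] rear dot [[280.96185586 237.39876316]]
[ 58 172  42  49 888] [ 82.7 192.8] [[541.2 178.6 198. ]]
[ 21 182  38  26 609] [ 37.7 192.6] [[518.1 178.4 198. ]]
```

Run:
```python
from h import *
import pickle
c=pickle.load(open("w10.pkl","rb"));f=cv2.imread("pics/w10.png");g=f.max(2)
for y in range(50,150,8): print(y,g[y,220:345:5].tolist())
k=(g<75).astype(np.uint8);k[:40]=0;k[150:]=0;k[:,:200]=0;k[:,360:]=0
for r in cv2.findContours(k,0,1)[0]:
    if cv2.contourArea(r)>200:
        (cx,cy),rad=cv2.minEnclosingCircle(r);print(cv2.contourArea(r),cx,cy,rad,cast(c,[(cx,cy)],198).round(1),cast(c,[(cx,cy)],192).round(1))
```

```text
50 [132, 134, 132, 132, 132, 133, 89, 84, 149, 223, 225, 225, 224, 226, 225, 226, 186, 88, 88, 88, 92, 128, 125, 130, 126]
58 [135, 136, 134, 135, 133, 134, 91, 85, 144, 224, 225, 226, 225, 226, 224, 226, 179, 84, 85, 107, 132, 133, 134, 135, 135]
66 [148, 142, 133, 105, 147, 223, 187, 137, 150, 224, 217, 121, 64, 86, 216, 225, 176, 140, 138, 224, 219, 119, 131, 152, 153]
74 [146, 152, 131, 112, 224, 226, 205, 222, 114, 70, 81, 82, 82, 80, 82, 79, 83, 220, 222, 227, 225, 105, 132, 164, 164]
82 [149, 166, 129, 117, 224, 219, 204, 165, 76, 75, 76, 77, 76, 77, 80, 79, 77, 79, 219, 225, 226, 101, 130, 165, 159]
90 [161, 171, 127, 120, 224, 211, 207, 64, 75, 71, 74, 78, 77, 77, 75, 73, 75, 73, 218, 226, 226, 104, 133, 165, 158]
98 [158, 160, 128, 121, 225, 201, 203, 57, 71, 70, 74, 71, 74, 73, 75, 73, 75, 70, 217, 226, 225, 114, 131, 159, 163]
106 [153, 157, 129, 127, 226, 227, 200, 70, 70, 70, 70, 73, 69, 71, 75, 71, 69, 62, 216, 226, 225, 123, 133, 161, 156]
114 [151, 156, 130, 132, 226, 226, 195, 220, 80, 64, 66, 70, 68, 69, 69, 69, 63, 221, 213, 225, 222, 128, 132, 151, 157]
122 [154, 157, 128, 133, 225, 227, 192, 219, 138, 130, 89, 62, 63, 64, 62, 217, 219, 219, 212, 225, 225, 132, 129, 161, 160]
130 [147, 155, 128, 132, 224, 226, 186, 218, 138, 134, 130, 132, 130, 133, 215, 219, 220, 221, 207, 224, 225, 132, 132, 158, 155]
138 [140, 155, 133, 132, 226, 224, 193, 158, 158, 137, 140, 139, 135, 168, 183, 185, 183, 184, 187, 222, 222, 130, 133, 158, 150]
146 [133, 146, 142, 134, 222, 226, 226, 225, 227, 225, 224, 225, 226, 226, 225, 227, 227, 226, 225, 224, 222, 133, 138, 147, 137]
2431.0 280.5 95.11817932128906 29.400938034057617 [[642.8 228.5 198. ]] [[642.8 228.5 192. ]]
```

The cap measures (642.8, 228.5), radius about 14 mm, as predicted. I'll move above it.

Emit:
servo_tool:
  plan:
    - {"linear": [0, 0, -0.015], "angular": [0, 0, 0], "gripper": 0}
    - {"linear": [0, 0, -0.025], "angular": [0, 0, 0], "gripper": 0}
    - {"linear": [0, 0.0005, -0.025], "angular": [0, 0, 0], "gripper": 0}
    - {"linear": [0.005, 0, -0.0125], "angular": [0, 0, 0], "gripper": 0}
    - {"linear": [0.01, 0, 0], "angular": [0, 0, 0], "gripper": 0}
    - {"linear": [0.01, 0, 0], "angular": [0, 0, 0], "gripper": 0}
    - {"linear": [0, 0, 0], "angular": [0, 0, 0], "gripper": 0}
    - {"linear": [0, 0, 0], "angular": [0, 0, 0], "gripper": 0}
    - {"linear": [0, 0, 0], "angular": [0, 0, 0], "gripper": 0}

```text
time_s: 26.12
ee_pos: [643.3, 228.3, 385.1]
eef_rot: [[0.001, 1.0, 0.015], [0.0, 0.015, -1.0], [-1.0, 0.001, -0.0]]
contact_force: [0.1, -0.1, 0.2]
finger_gap: -0.1
```

Now press down from tip height 212 to about 163, slowly.

Emit:
servo_tool:
  plan:
    - {"linear": [0.006, 0, 0], "angular": [0, 0, 0], "gripper": 0}
    - {"linear": [0.006, 0, 0], "angular": [0, 0, 0], "gripper": 0}
    - {"linear": [0.006, 0, 0], "angular": [0, 0, 0], "gripper": 0}
    - {"linear": [0.006, 0, 0], "angular": [0, 0, 0], "gripper": 0}
    - {"linear": [0.006, 0, 0], "angular": [0, 0, 0], "gripper": 0}
    - {"linear": [0.006, 0, 0], "angular": [0, 0, 0], "gripper": 0}
    - {"linear": [0.006, 0, 0], "angular": [0, 0, 0], "gripper": 0}
    - {"linear": [0.005, 0, 0], "angular": [0, 0, 0], "gripper": 0}
    - {"linear": [0.002, 0, 0], "angular": [0, 0, 0], "gripper": 0}
    - {"linear": [0, 0, 0], "angular": [0, 0, 0], "gripper": 0}
    - {"linear": [0, 0, 0], "angular": [0, 0, 0], "gripper": 0}

```text
time_s: 27.5
ee_pos: [643.1, 228.7, 335.7]
eef_rot: [[0.0, 1.0, 0.016], [0.0, 0.016, -1.0], [-1.0, 0.0, -0.0]]
contact_force: [-1.2, -0.6, 3.0]
finger_gap: 0.3
```

Emit:
servo_tool:
  plan:
    - {"linear": [0.001, 0, 0], "angular": [0, 0, 0], "gripper": 0}
    - {"linear": [0.001, 0, 0], "angular": [0, 0, 0], "gripper": 0}
    - {"linear": [0.001, 0, 0], "angular": [0, 0, 0], "gripper": 0}
    - {"linear": [0.001, 0, 0], "angular": [0, 0, 0], "gripper": 0}
    - {"linear": [0, 0, 0], "angular": [0, 0, 0], "gripper": 0}
    - {"linear": [0, 0, 0], "angular": [0, 0, 0], "gripper": 0}

```text
time_s: 28.25
ee_pos: [643.1, 228.7, 332.6]
eef_rot: [[0.001, 1.0, 0.016], [0.0, 0.016, -1.0], [-1.0, 0.001, -0.0]]
contact_force: [-4.3, -2.2, 10.0]
finger_gap: 0.0
```

Emit:
servo_tool:
  plan:
    - {"linear": [0.0003, 0, 0], "angular": [0, 0, 0], "gripper": 0}
    - {"linear": [0, 0, 0], "angular": [0, 0, 0], "gripper": 0}
    - {"linear": [0, 0, 0], "angular": [0, 0, 0], "gripper": 0}
    - {"linear": [0, 0, 0], "angular": [0, 0, 0], "gripper": 0}
    - {"linear": [0, 0, 0], "angular": [0, 0, 0], "gripper": 0}
    - {"linear": [0, 0, 0], "angular": [0, 0, 0], "gripper": 0}
    - {"linear": [0, 0, 0], "angular": [0, 0, 0], "gripper": 0}
    - {"linear": [0, 0, 0], "angular": [0, 0, 0], "gripper": 0}
    - {"linear": [0, 0, 0], "angular": [0, 0, 0], "gripper": 0}
    - {"linear": [0, 0, 0], "angular": [0, 0, 0], "gripper": 0}
    - {"linear": [0, 0, 0], "angular": [0, 0, 0], "gripper": 0}
    - {"linear": [0, 0, 0], "angular": [0, 0, 0], "gripper": 0}

```text
time_s: 29.75
ee_pos: [643.1, 228.7, 332.6]
eef_rot: [[0.001, 1.0, 0.016], [0.0, 0.016, -1.0], [-1.0, 0.001, -0.0]]
contact_force: [-4.0, -2.7, 11.5]
finger_gap: -0.0
```

The force rose from 3 N (spring) to 11.5 N with no further travel at tip height ~159.6 mm, and it was held for 1.5 s. Now I lift slowly and clear.

Emit:
servo_tool:
  plan:
    - {"linear": [-0.004, 0, 0], "angular": [0, 0, 0], "gripper": 0}
    - {"linear": [-0.01, 0, 0], "angular": [0, 0, 0], "gripper": 0}
    - {"linear": [-0.012, 0, 0], "angular": [0, 0, 0], "gripper": 0}
    - {"linear": [-0.012, 0, 0], "angular": [0, 0, 0], "gripper": 0}
    - {"linear": [-0.02, 0, 0], "angular": [0, 0, 0], "gripper": 0}
    - {"linear": [-0.03, 0, 0], "angular": [0, 0, 0], "gripper": 0}
    - {"linear": [0, 0, 0.04], "angular": [0, 0, 0], "gripper": 0}
    - {"linear": [0, 0, 0.05], "angular": [0, 0, 0], "gripper": 0}
    - {"linear": [0, -0.04, 0.04], "angular": [0, 0, 0], "gripper": 0}
    - {"linear": [0, -0.05, 0.04], "angular": [0, 0, 0], "gripper": 0}
    - {"linear": [0, -0.04, 0.04], "angular": [0, 0, 0], "gripper": 0}
    - {"linear": [0, 0, 0], "angular": [0, 0, 0], "gripper": 0}

```text
time_s: 31.25
ee_pos: [515.7, 14.4, 420.4]
eef_rot: [[0.001, 1.0, 0.01], [-0.003, 0.01, -1.0], [-1.0, 0.001, 0.003]]
contact_force: [1.1, 0.6, 0.7]
finger_gap: -0.3
```

Run:
```python
from h import *
s=state();print(np.round(s["ee_pos"],1),np.round(s["contact_force"],1),s["time_s"])
t=camera_info("scene");g=grab_frame("scene")[:,:,::-1].copy();cv2.imwrite("pics/s3.png",g)
k=grab_frame("top")[:,:,::-1].copy();cv2.imwrite("pics/t2.png",k)
a=cv2.resize(g[150:310,240:480],(795,530),interpolation=cv2.INTER_CUBIC);cv2.imwrite("pics/s3b.png",a)
# cap back up? others unmoved?
o=cv2.imread("pics/scene0.png");m=(g[195:230,385:420].max(2)<45).astype(np.uint8)
n,l,st,ce=cv2.connectedComponentsWithStats(m)
for i in range(1,n):
    if st[i,4]>15: print("cap px",ce[i]+[385,195],"(was 401.5,214.0)")
for nm,P,rr in (("thin",[420,242,10],12),("tub",[427,122,30],15),("tape",[648,-405,12],25),("bottle",[430,-377,50],20),("can",[769,2,60],22),("carton",[773,152,30],15)):
    p=proj(t,P)[0].astype(int);s_=np.s_[p[1]-rr:p[1]+rr,p[0]-rr:p[0]+rr];print(nm,"mean diff",np.abs(g[s_].astype(int)-o[s_]).mean().round(1))
```

```text
[515.7  14.4 420.4] [1.1 0.6 0.7] 31.25
cap px [401.44554455 213.99009901] (was 401.5,214.0)
thin mean diff 1.8
tub mean diff 1.2
tape mean diff 4.0
bottle mean diff 2.0
can mean diff 1.8
carton mean diff 1.5
```

View pics/s3b.png

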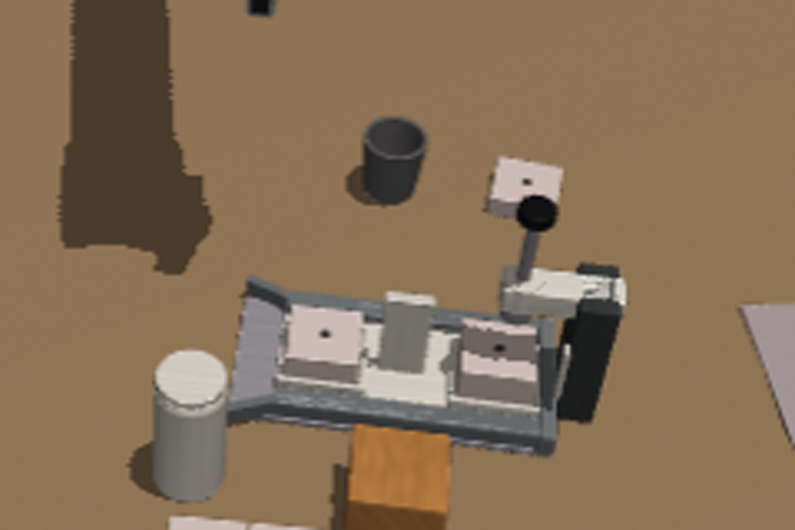

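The scene shows the tray in the slots, both blocks flat in their pockets, the cap back up and the neighbours in place. One numeric check from the top camera before handing in.

Run:
```python
from h import *
t=camera_info("top");k=cv2.imread("pics/t2.png")
p=proj(t,[645.9,91,41])[0];x,y=p.round().astype(int);w=k[y-6:y+7,x-6:x+7].max(2);g=(w<w.max()*.6).astype(np.uint8);M=cv2.moments(g,True)
d=(M["m10"]/M["m00"]+x-6,M["m01"]/M["m00"]+y-6);print("rear dot",cast(t,[d],41).round(1),"home expects ~[645.9 91]")
for i in ("top0","t2"):
    h=cv2.cvtColor(cv2.imread(f"pics/{i}.png"),cv2.COLOR_BGR2HSV);m=((h[...,1]>150)&(h[...,2]>100)).astype(np.uint8)[175:225,385:430];M=cv2.moments(m,True);print("tape",M["m10"]/M["m00"],M["m01"]/M["m00"])
print(finish_job())
```

```text
rear dot [[644.9  88.8  41. ]] home expects ~[645.9 91]
tape 20.683333333333334 24.483333333333334
tape 19.94047619047619 24.916666666666668
the job is handed in; nothing more can be done
None
```

I carried out every step in the order asked and handed the job in at about 31 s on the robot's clock. The handing-in gives no verdict.

- **Block:** I set the thick block flat into the front pocket. Its thickness was confirmed because the two camera views agree on its position only at 36 mm height. It touched down at the expected height, and the next picture shows it square, with the other block still in the rear pocket.
- **Tray:** I slid it front first into the bed. At the end stop, extra push raised the force from 6 to 12 N with only about 0.2 mm more travel.
- **Gauge:** I pressed the cap down to about 159.6 mm, where 159 mm was expected. The force rose from 3 N to 11.5 N with no more travel, and I held it for over 1 s. After release the cap was back at its starting pixel position.
- **Rest of the bench:** The last scene picture shows both blocks flat in the tray. The thin block, tub, can, carton and bottle look unchanged there.

Two checks did not agree fully:
- **Rear block position:** The top camera puts the rear block's dot about 2 mm short of the home position. That is within the calibration error plus the block's play in its pocket, and I trust the end-stop contact more.
- **Tape:** Its image centre differs by 0.7 pixel (about 2 mm) between the first and last top pictures. I put this down to changed shadows, because nothing went near it.

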